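# Set, pin and feed the tub sealer

## Task

Get the orange tub sealer ready and feed it a batch: first turn its black knob clockwise, feeling for where it drops into its hidden notch, let go of it there, and push the red-headed lock pin all the way down through the hole in the cover, so that its head sits on the cover. Then stand every wafer tub on the table upright in the tray while the tray stays at its white load mark. Last, slide the loaded tray along the table, without lifting it, until it sits centred and square on the yellow feed mark, and leave the amber jar and the steel cup alone.

Things in the scene. Friction and masses are not known exactly. Their poses are not given: they have to be found in the camera images.
- sealer: Fixed orange tub sealer; origin on the table under the knob's axis, x away from the robot at yaw 0. Its index head is a low box, x from -78 to +58, y from -60 to +60, 45 high, with a flat aluminium cover. The orange body (240 in x, 200 in y, 142 high with its white jaw) stands on the +y side, from y = 65.
- knob_grip (a point): Black knob on the head: a skirt of diameter 48, 8 high, and an upright bar 46 long (x of this frame), 14 thick (y), its top 46 above the cover, with a white line. This point is on the vertical turning axis, 31 above the cover, at the height to grip. The notch lies 0.7 to 1.9 rad clockwise (seen from above) from the start, so regrasp if needed; the white line does not tell where.
- sealer_top (a point): Centre of the cover's top, under the knob. How the knob feels: a small steady drag (under 0.25 N m) with ripple; within 0.14 rad of the notch's bottom the torque dips and the knob is pulled on (0.1 to 0.3 N m), past the bottom it resists with 0.5 to 0.9 N m. Let go within the notch, it centres itself. It can be turned back; end stop 0.55 rad past the notch.
- pin_hole (a point): Mouth of the hole (diameter 11, chamfered rim) in the cover, 55 from the knob axis on the robot's side (-x of the sealer), 45 above the table; z up. Hidden below: a steel drum that the knob turns (its top 12 below the mouth), then the base. Their holes line up only with the knob in its notch; else the pin stops 12 deep. Room below the mouth: 45.
- pin_head (a point): Lock pin, upright in its parking block at the start: steel shank diameter 8, 42 long with a coned tip, below a red round head diameter 18, 32 high. This point is on the axis in the head, 22 above the head's underside and 64 above the tip; z along the axis, pointing up. 50 g. Fully home, the underside of the head rests on the cover.
- holder: Fixed grey parking block of the pin, 40 x 40 and 46 high, origin at the centre of its underside; a hole of diameter 11, 44 deep, in the middle of its top. The head of the parked pin rests on its top.
- tray_grip (a point): Loose steel tray, 128 (x) by 200 (y), walls 5 thick, 28 high, floor 5, 350 g. A low wall along y in the middle (8 thick, 22 high) parts it into two lanes 55 wide, 190 long; a black upright tab on it (60 along y, 10 thick, top 72 above the table) is for gripping. This point: tray centre, in the tab, 60 above the table. Each lane takes two tubs (32 off centre in x, 44 in y).
- load_centre (a point): Centre of the white painted rectangle on the table, 146 (x) x 218 (y), where the tray stands at the start.
- feed_mark (a point): Centre of the yellow painted rectangle on the table beside the index head, 146 (x) x 218 (y), where the tray must end; its axes are those that the tray's axes must match (either way round).
- tub0_centre (a point): A round white lidded tub of wafers, diameter 46, height 34, about 90 g; this point is its centre, z is its upright axis. Two to four tubs are present at a start (absent ones read None).
- tub1_centre (a point): A round white lidded tub of wafers, diameter 46, height 34, about 90 g; this point is its centre, z is its upright axis. Two to four tubs are present at a start (absent ones read None).
- tub2_centre (a point): A round white lidded tub of wafers, diameter 46, height 34, about 90 g; this point is its centre, z is its upright axis. Two to four tubs are present at a start (absent ones read None).
- tub3_centre (a point): A round white lidded tub of wafers, diameter 46, height 34, about 90 g; this point is its centre, z is its upright axis. Two to four tubs are present at a start (absent ones read None).
- jar_centre (a point): Amber glass jar with a green cap, diameter 68, height 75, this point half-way up; a bystander.
- cup_centre (a point): Steel cup, diameter 76, height 85, this point half-way up; a bystander.
Mind the look-alikes: they are no part of the job. Leave any purple or turquoise look-alike of the part that bears tub2_centre alone.

How it is judged:
On the way, in this order (a step that is already met when the one before it is completed fails the run):
1. the lock pin is pushed home through cover, drum and base (horizontal distance between pin_head and pin_hole below 0.005 m and z of pin_head in the frame of pin_hole below 0.026 m and angle between pin_head's own z axis and vertical below 0.12 rad), for 0.2 s.
2. all tubs stand in the tray, which is still at its load mark (x of tub0_centre in the frame of tray_grip between -0.059 and 0.059 m and y of tub0_centre in the frame of tray_grip between -0.095 and 0.095 m and z of each of tub0_centre, tub1_centre, tub2_centre, tub3_centre in the frame of tray_grip below -0.034 m and angle between each of tub0_centre, tub1_centre, tub2_centre, tub3_centre's own z axis and vertical below 0.15 rad and x of tub1_centre in the frame of tray_grip between -0.059 and 0.059 m and y of tub1_centre in the frame of tray_grip between -0.095 and 0.095 m and x of tub2_centre in the frame of tray_grip between -0.059 and 0.059 m and y of tub2_centre in the frame of tray_grip between -0.095 and 0.095 m and x of tub3_centre in the frame of tray_grip between -0.059 and 0.059 m and y of tub3_centre in the frame of tray_grip between -0.095 and 0.095 m and horizontal distance between tray_grip and load_centre below 0.08 m), for 0.2 s.
3. the loaded tray sits on the feed mark (horizontal distance between tray_grip and feed_mark below 0.015 m and angle between the y axis of tray_grip and the y axis of feed_mark, either way round below 0.15 rad and height (world z) of tray_grip below 0.064 m and x of tub0_centre in the frame of tray_grip between -0.059 and 0.059 m and y of tub0_centre in the frame of tray_grip between -0.095 and 0.095 m and z of each of tub0_centre, tub1_centre, tub2_centre, tub3_centre in the frame of tray_grip below -0.034 m and angle between each of tub0_centre, tub1_centre, tub2_centre, tub3_centre's own z axis and vertical below 0.15 rad and x of tub1_centre in the frame of tray_grip between -0.059 and 0.059 m and y of tub1_centre in the frame of tray_grip between -0.095 and 0.095 m and x of tub2_centre in the frame of tray_grip between -0.059 and 0.059 m and y of tub2_centre in the frame of tray_grip between -0.095 and 0.095 m and x of tub3_centre in the frame of tray_grip between -0.059 and 0.059 m and y of tub3_centre in the frame of tray_grip between -0.095 and 0.095 m), for 0.2 s.
At the end, for the whole second after the job is handed in: The pin is home (head within 4 mm of the cover, upright, within 5 mm of the hole's centre), every tub present stands upright in the tray, and the tray lies flat on the table within 15 mm of the centre of the feed mark and within 0.15 rad of square to it (all of step 1 and all of step 3); the robot touches nothing.
It fails at once if the tray is lifted off the table (more than 15 mm) or tipped (height (world z) of tray_grip above 0.075 m or angle between tray_grip's own z axis and vertical above 0.25 rad).
It fails at once if the amber jar or the cup is moved by more than 30 mm (distance of any of jar_centre, cup_centre from where it was at the start of the episode above 0.03 m).
Of tub0, tub1, tub2, tub3 only 2 to 4 are there at a start; the rules pass over those that are not, and their reading is None.
At some moment in a run one of tub0, tub1, tub2, tub3 may be knocked a few centimetres aside while the robot is not near it.
It also fails if it takes over 210 s, if anything falls off the work surface, if the arm or the gripper's body presses on something with over 40 N, if the wrist force passes 120 N, or if a joint passes its speed limit or range.

## Robot

A 6-joint arm with a two-finger parallel gripper is mounted at the origin on the work surface. World frame = base frame: x ahead of the robot, y to its left, z up, the work surface at z = 0. Lengths are in m, angles in rad, forces in N, time in s.
With the tool pointing down it reaches from about 0.425 to 1.125 m from the base axis. Payload 14.9 kg.
Tool frame: the origin (TCP) lies on the mounting face of the last link; the fingertips stand 191 mm ahead of it and the grasp point (between the pads) lies 172 mm ahead of it; z points along the fingers, y is the line along which they close (so a half turn about z gives the same grasp; the last joint's range is limited). The gripper opens to 91 mm and grips with 3 to 60 N. Pads are 32 mm wide; open, the fingers measure 118 mm over their backs; the gripper's body (76 mm by 178 mm) begins 60 mm behind the grasp point.
Start: joints at [-1.323, 0.379, 1.734, -0, 1.028, -0.033], TCP at [0.194, -0.673, 0.405] pointing down, gripper open.
Joint ranges: [-2.77, 2.77], [-0.74, 2.19], [0, 2.66], [-1.06, 4.2], [0.31, 2.87], [-3.08, 3.08]. Speed limits (rad/s): [1.89, 1.89, 2.39, 3.14, 3.14, 3.14].

## Interface

Orientations are given as a 3x3 rotation matrix whose columns are the frame's x, y, z axes.
In Python, from workcell import telemetry, viewer, manip gives the robot as it stands. The module is installed in compiled form; this text tells all that it offers.
- The arm moves only by the tool apply_moves, never from a script. Its argument "increments" is a list of rows, each a list of 7 numbers: the shift along the tool's x, y, z in mm, then the turn, a rotation vector about the tool's x, y, z in rad, then the closure, from -1 (fully open) to 1 (shut). A call has 1 to 8 rows; each row shifts and turns the commanded pose from where the row before left it, along the tool's axes as they then stand; what a row does not reach is not made up. A row lasts 1/10 s, in which the tool goes at most 50 mm and 8.59 degrees, less where a joint would pass 70% of its speed; a pose out of reach is approached as far as the arm can. A call with a gripper value outside its range is refused whole. The fingers move at their own pace and stop on an object; "squeeze" is the grip in N (left out, the last holds). Time passes only in rows, so rows that do not move let the fingers close. It gives the time, the measured TCP pose, the force, the opening and the grip force at its end, in the units of the state.
- telemetry.observe(): the state, without advancing time (a new reading comes with each control period).
- viewer.camera(name): name is "scene" or "top" or "wrist"; returns (picture, depth): 480x640x3 uint8, red, green, blue; 480x640 float32, m along the optical axis (not along the pixel's ray), 0 where there is no reading.
- viewer.camera_params(name): a dict with "K" (3x3 intrinsics, pixels), "R" (3x3) and "t" (3): a world point X has camera coordinates R X + t. Camera axes: x right, y down, z forward; pixel columns grow to the right and rows downward; lengths in m; the calibration is good to about 2 mm. A picture is of the moment at which its call begins: read the wrist's pose just before it. camera_params takes no time and is no camera call; for the wrist camera it gives the pose at the moment of the call.
- manip.hand_in(): hands the job in; it is judged then, once.
The state is a dict: "time_s": time; "q": joint angles; "qvel": joint speeds; "joint_torque": joint torques, N m; "position": TCP position; "tool_rot": TCP orientation; "wrist_force": force on the tool from outside, world axes, zero at the start; "wrist_torque": the same for the moment, N m; "opening": opening from 0.0 (shut) to 1.0 (fully open); "grip_force": force on a finger pad.
Only numpy, scipy, OpenCV 4.12 (cv2) and the standard library are available. Lean on these libraries where they do the work, as an engineer would, in place of code of your own. Each camera call takes 0.05 s, during which the arm holds its last target. There are 200 camera calls.

## Working session

There is one attempt and no reset: what is moved stays moved. The work goes in short steps, Python scripts to look and compute and a tool call to move; the robot and the scene stay as the last step left them, time stands still between calls to the robot, and variables do not carry over. Pictures are saved under pics/ and viewed, at most 14 in all, crops included, and the job is handed in when it is done.

Besides the shell and the picture viewer there is one more tool, called as name(argument=value, ...) on one line, values as JSON. apply_moves: Moves the arm, as the interface text tells. Its arguments: {"type":"object","properties":{"increments":{"type":"array","items":{"type":"array","items":{"type":"number"}}},"squeeze":{"type":"number"}},"required":["increments"]}

```bash
mkdir -p pics; cat > h.py <<'E'
import numpy as np, cv2
from workcell import telemetry, viewer, manip
def shot(n, f):
    P=viewer.camera_params(n); im,d=viewer.camera(n)
    cv2.imwrite('pics/'+f+'.png',im[:,:,::-1]); np.savez('pics/'+f+'.npz',d=d,im=im,**{k:np.array(P[k]) for k in 'KRt'})
def load(f): return np.load('pics/'+f+'.npz')
def px(z,u,v,h=None,r=1):
    """world point at pixel: by depth, or by meeting plane z=h"""
    K,R,t=z['K'],z['R'],z['t']; ray=np.linalg.inv(K)@[u,v,1.]
    if h is None:
        p=z['d'][int(v)-r:int(v)+r+1,int(u)-r:int(u)+r+1]; p=p[p>0]; return R.T@(ray*np.median(p)-t)
    c=-R.T@t; w=R.T@ray; return c+w*(h-c[2])/w[2]
def cloud(z):
    K=z['K']; v,u=np.mgrid[0:480,0:640]; d=z['d']
    c=np.stack([(u-K[0,2])/K[0,0]*d,(v-K[1,2])/K[1,1]*d,d],-1)-z['t']
    return c@z['R']
E
python3 - <<'E'
from h import *
np.set_printoptions(precision=3,suppress=True)
for n in('scene','top'):
    shot(n,n+'0'); z=load(n+'0'); print(n,z['K'].tolist(),-z['R'].T@z['t'],z['R'].tolist())
s=telemetry.observe(); print(s)
E
```

```text
scene [[554.5584187947596, 0.0, 331.37724547660645], [0.0, 554.5584187947596, 235.99940695996418], [0.0, 0.0, 1.0]] [1.066 0.42  0.832] [[-0.7111990592267471, 0.7029186244678852, 0.010065064886324315], [0.5125446051430342, 0.5282752387209798, -0.6769219304270345], [-0.48113815676348165, -0.47626744538176063, -0.735986001616723]]
top [[591.6908869897203, 0.0, 316.72691784077426], [0.0, 591.6908869897203, 233.83257501378284], [0.0, 0.0, 1.0]] [ 0.509 -0.055  1.208] [[0.023282138406440826, -0.9997088678570779, 0.006334158124208555], [-0.996873978503935, -0.02369367168157957, -0.0753716186902051], [0.07549975505231454, -0.0045595449514899454, -0.9971353957897974]]
{'time_s': 0.1, 'q': array([-1.323,  0.379,  1.735, -0.   ,  1.029, -0.033]), 'qvel': array([ 0.001, -0.002, -0.001, -0.002, -0.001, -0.001]), 'joint_torque': array([  0.001, -76.503, -43.529,   0.065,   0.04 ,  -0.   ]), 'position': array([ 0.194, -0.672,  0.404]), 'tool_rot': array([[ 0.961,  0.277, -0.   ],
       [ 0.277, -0.961,  0.001],
       [ 0.   , -0.001, -1.   ]]), 'wrist_force': array([0.061, 0.63 , 0.586]), 'wrist_torque': array([-0.005, -0.028,  0.031]), 'grip_force': 0.0, 'opening': 1.0007074322643796}
```

View pics/top0.png

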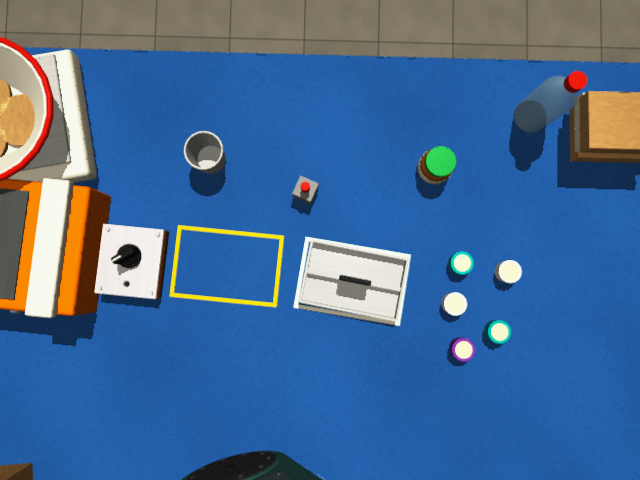

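View pics/scene0.png

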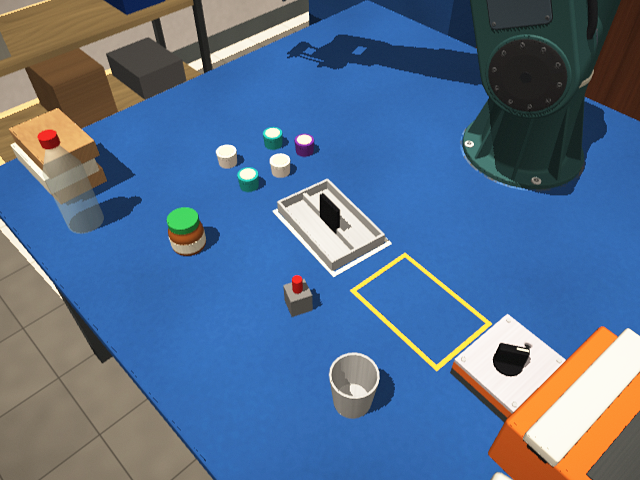

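The top view shows the knob at (126,256), the pin hole at (126,284), the pin at (305,187), the tray tab at (354,281), and the yellow mark centred near (227,266). There are five tub-shaped parts: white at (509,272) and (455,304), turquoise at (461,263) and (499,332), purple at (462,350). Only the white ones fit the description, and I'll confirm that in an enlarged crop.

```bash
python3 - <<'E'
from h import *
im=cv2.imread('pics/top0.png')
a=cv2.resize(im[215:305,85:185],None,fx=4,fy=4,interpolation=3)   # 400x360
b=cv2.resize(im[245:365,430:530],None,fx=4,fy=4,interpolation=3)[:360]
b=cv2.resize(im[245:365,430:530],(300,360),interpolation=3)
cv2.imwrite('pics/c1.png',np.hstack([a,b]))
z=load('top0'); np.set_printoptions(precision=4,suppress=True)
C=cloud(z)
for n,u,v in[('tubA',509,272),('tubB',455,304),('tA',461,263),('tB',499,332),('pu',462,350),('cover',115,238),('cover2',155,285),('pinhead',305,187),('tab',354,280),('floor',330,300),('jar',440,162),('cup',205,150)]: print(n,px(z,u,v))
for n,h,L in[('yellow',0,[(178,226),(284,236),(276,306),(171,297)]),('trayrim',.028,[(308,239),(410,255),(400,325),(296,309)])]:
    Q=np.array([px(z,u,v,h) for u,v in L]); print(n,Q[:,:2].tolist(),Q.mean(0),[np.linalg.norm(Q[i]-Q[(i+1)%4]) for i in range(4)])
# cover fit
m=(abs(C[...,2]-.045)<.004)&(z['d']>0); m[:,:90]=0;m[:, 175:]=0
p=C[m][:,:2].astype(np.float32); print('cover',len(p),cv2.minAreaRect(p*1000))
m=(abs(C[...,2]-.046)<.006)&(z['d']>0); m[:,:290]=0;m[:,325:]=0;m[:170]=0;m[215:]=0
p=C[m][:,:2].astype(np.float32); print('holder',len(p),cv2.minAreaRect(p*1000))
m=(C[...,2]>.065)&(z['d']>0); m[:,:290]=0;m[:,325:]=0;m[:170]=0;m[215:]=0
print('head',C[m].mean(0),C[m].max(0))
m=(C[...,2]>.06)&(z['d']>0); m[:,:310]=0;m[:,400:]=0;m[:250]=0;m[310:]=0
p=C[m][:,:2].astype(np.float32); print('tab',len(p),cv2.minAreaRect(p*1000),C[m].max(0))
m=(C[...,2]>.082)&(z['d']>0); m[:,:100]=0;m[:,150:]=0;m[:240]=0;m[275:]=0
p=C[m][:,:2].astype(np.float32); print('bar',len(p),cv2.minAreaRect(p*1000),C[m].max(0))
for s in((495,255,525,290),(440,288,470,322)):
    m=(abs(C[...,2]-.034)<.006); k=np.zeros_like(m);k[s[1]:s[3],s[0]:s[2]]=1; m&=k
    p=C[m][:,:2].astype(np.float32); print('tub',len(p),cv2.minEnclosingCircle(p*1000),C[m].mean(0))
E
```

```text
tubA [ 0.5314 -0.4437  0.0347]
tubB [ 0.4659 -0.3365  0.0363]
tA [ 0.547  -0.3484  0.0342]
tB [ 0.413  -0.424   0.0342]
pu [ 0.3764 -0.3511  0.0348]
cover [0.5797 0.3349 0.0466]
cover2 [0.4896 0.2528 0.0455]
pinhead [ 0.6847 -0.0359  0.0789]
tab [ 0.5084 -0.134   0.0727]
floor [ 0.4669 -0.0909  0.0047]
jar [ 0.7403 -0.2963  0.076 ]
cup [0.7679 0.173  0.005 ]
yellow [[0.6101143061379145, 0.2231578686555291], [0.5947556665406857, 0.005851296726288355], [0.45213816798664763, 0.018155176713356508], [0.4653706857893226, 0.2314116156959543]] [0.5306 0.1196 0.    ] [np.float64(0.21784864932772902), np.float64(0.14314725410061913), np.float64(0.21366658207341777), np.float64(0.14497875696744206)]
trayrim [[0.5879061417148899, -0.04365856599030028], [0.5607336188475359, -0.24797417384741982], [0.42176663752483656, -0.22975454479963758], [0.44847414334634844, -0.02329445374876595]] [ 0.5047 -0.1362  0.028 ] [np.float64(0.20611456429132108), np.float64(0.14015625844243368), np.float64(0.2081803546541803), np.float64(0.14091124595443313)]
cover 3663 ((598.6082763671875, 314.29681396484375), (286.55419921875, 144.99954223632812), 2.9802589416503906)
holder 331 ((688.0978393554688, -35.083038330078125), (40.046085357666016, 40.62145233154297), 66.9832763671875)
head [ 0.6873 -0.0354  0.0773] [ 0.6968 -0.028   0.084 ]
tab 165 ((509.2447204589844, -135.9661407470703), (59.61320877075195, 9.811479568481445), 80.12136840820312) [ 0.5176 -0.1071  0.0775]
bar 196 ((546.3232421875, 305.41131591796875), (14.364638328552246, 45.46532440185547), 31.960365295410156) [0.563  0.3253 0.0975]
tub 419 ((533.46142578125, -444.8189697265625), 23.394258499145508) [ 0.5339 -0.444   0.0345]
tub 427 ((467.11187744140625, -335.981689453125), 23.20634651184082) [ 0.4675 -0.336   0.0344]
```

View pics/c1.png

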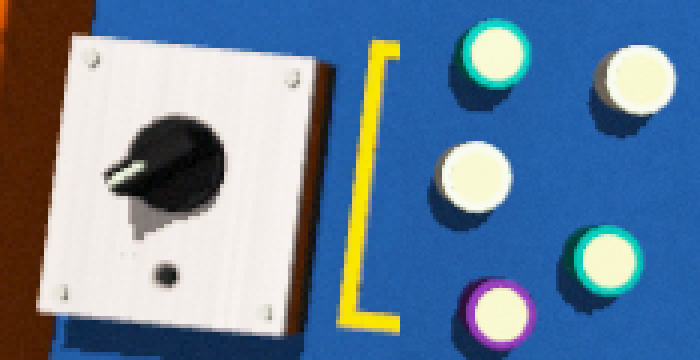

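The crop confirms two plain white tubs, at (509,272) and (455,304); the turquoise-ringed and purple-ringed ones are decoys. The pin hole is at about (126.5,283.8).

```bash
cat >> h.py <<'E'
def plan(x,y,z,a=None):
    """grasp-point target -> shift in present tool axes (mm), then turn about tool z (rad)"""
    s=telemetry.observe(); R=s['tool_rot']; g=s['position']+R@[0,0,.172]
    a0=np.arctan2(R[1,0],R[0,0]); d=R.T@(np.array([x,y,z])-g)*1000
    tilt=R.T@np.cross(R[:,2],[0,0,-1])
    t=0 if a is None else (a0-a+np.pi)%(2*np.pi)-np.pi
    c,s_=np.cos(t),np.sin(t)
    print('t%.1f grasp'%s['time_s'],g.round(4),'a %.3f'%a0,'q6 %.2f'%s['q'][5],'shift',d.round(1),'turn %.3f'%t,'after-turn shift',[round(c*d[0]+s_*d[1],1),round(-s_*d[0]+c*d[1],1),round(d[2],1)],'tilt',tilt.round(3),'F',s['wrist_force'].round(1))
E
python3 - <<'E'
from h import *
np.set_printoptions(precision=4,suppress=True)
z=load('top0'); zs=load('scene0')
h=px(z,126.5,283.8,.045); print('hole',h)
L=[(103,224),(165.5,230),(156.3,298.8),(94.5,293)]
Q=np.array([px(z,u,v,.045) for u,v in L]); print('cov',Q[:,:2].tolist(),Q.mean(0))
k=np.array([.5463,.3054]); d=k-h[:2]; print('knob-hole',np.linalg.norm(d),'yaw',np.arctan2(d[1],d[0]))
e=Q[0]-Q[3]; f=Q[1]-Q[2]; g=Q[0]-Q[1]; print(np.arctan2(e[1],e[0]),np.arctan2(f[1],f[0]),np.arctan2(-g[0],g[1]))
# scene check: project
for n,p in[('hole',[*h[:2],.045]),('knob',[*k,.091]),('pin',[.6873,-.0354,.078]),('tab',[.5092,-.136,.072])]:
    c=zs['K']@(zs['R']@np.array(p)+zs['t']); print(n,c[:2]/c[2])
C=cloud(z); C2=cloud(zs)
for D,dd in((C,z['d']),(C2,zs['d'])):
    m=(dd>0)&(np.abs(D[...,0]-.55)<.1)&(D[...,1]>.36)&(D[...,1]<.42); 
    for y in np.arange(.36,.42,.01):
        w=m&(abs(D[...,1]-y)<.005); print(round(y,2),w.sum(),D[...,2][w].max() if w.any() else None)
plan(.5,-.25,.232,2.13)
im=cv2.imread('pics/scene0.png')
a=cv2.resize(im[320:400,450:570],(600,400),interpolation=3); b=cv2.resize(im[265:325,275:325],(200,240),interpolation=3)
cv2.imwrite('pics/c2.png',np.hstack([a,np.vstack([b,np.zeros((160,200,3),np.uint8)])]))
E
```

```text
hole [0.4906 0.3086 0.045 ]
cov [[0.606793852742154, 0.36033127805897525], [0.5978749100748599, 0.237016350987727], [0.4628565826875405, 0.24920762236268723], [0.47132769484898895, 0.370056059256417]] [0.5347 0.3042 0.045 ]
knob-hole 0.05574273184926905 yaw -0.0575213322809061
-0.07166459448386642 -0.09004926445381899 -0.07220082323304916
hole [528.4782 345.1847]
knob [515.1881 349.9685]
pin [297.4429 279.9846]
tab [330.125  203.1187]
0.36 479 0.12224360495939826
0.37 1665 0.12610980343512582
0.38 1064 0.1265267687963384
0.39 641 0.14561107793614736
0.4 991 0.1484705851009881
0.41 769 0.14820644957646134
0.36 113 0.12184687884132814
0.37 590 0.12471524026542463
0.38 878 0.12450190814692944
0.39 845 0.14607761882431158
0.4 835 0.14653310698243585
0.41 968 0.14655139279688706
t0.1 grasp [ 0.1939 -0.6723  0.2321] a 0.281 q6 -0.03 shift [ 411.1 -320.9    0.5] turn -1.849 after-turn shift [np.float64(195.5), np.float64(483.5), np.float64(0.5)] tilt [-0.001 -0.     0.   ] F [0.1 0.6 0.6]
```

View pics/c2.png

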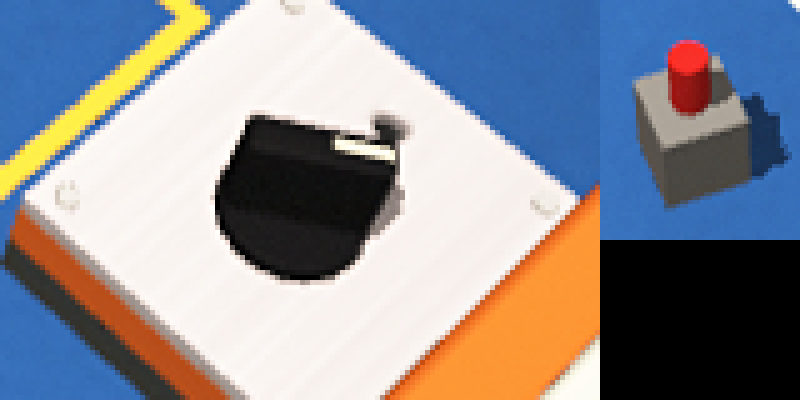

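The scene crop shows the hole at about (528,345.6). That agrees with the projection of (0.4906, 0.3086), so I'll move above the knob.

apply_moves(increments=[[0,0,0,0,0,-0.142,-1],[0,0,0,0,0,-0.142,-1],[0,0,0,0,0,-0.142,-1],[0,0,0,0,0,-0.142,-1],[0,0,0,0,0,-0.142,-1],[0,0,0,0,0,-0.142,-1],[0,0,0,0,0,-0.142,-1],[0,0,0,0,0,-0.142,-1]], squeeze=25)

```text
time_s: 0.9
position: [0.1939, -0.6725, 0.4044]
tool_rot: [[0.148, 0.989, -0.0], [0.989, -0.148, 0.001], [0.001, -0.0, -1.0]]
wrist_force: [0.5, 0.6, 0.2]
opening: 1.0
grip_force: 0.0
```

apply_moves(increments=[[0,0,0,0,0,-0.142,-1],[0,0,0,0,0,-0.142,-1],[0,0,0,0,0,-0.142,-1],[0,0,0,0,0,-0.142,-1],[0,0,0,0,0,-0.145,-1],[17.8,44,0,0,0,0,-1],[17.8,44,0,0,0,0,-1],[17.8,44,0,0,0,0,-1]])

```text
time_s: 1.7
position: [0.2781, -0.5559, 0.4043]
tool_rot: [[-0.53, 0.848, -0.0], [0.848, 0.53, 0.001], [0.001, 0.0, -1.0]]
wrist_force: [1.5, -0.1, -0.1]
opening: 1.001
grip_force: 0.0
```

apply_moves(increments=[[17.8,44,0,0,0,0,-1],[17.8,44,0,0,0,0,-1],[17.8,44,0,0,0,0,-1],[17.8,44,0,0,0,0,-1],[17.8,44,0,0,0,0,-1],[17.8,44,0,0,0,0,-1],[17.8,44,0,0,0,0,-1],[17.8,44,0,0,0,0,-1]])

```text
time_s: 2.5
position: [0.5012, -0.2481, 0.4047]
tool_rot: [[-0.53, 0.848, -0.0], [0.848, 0.53, 0.0], [0.0, -0.0, -1.0]]
wrist_force: [0.7, -1.2, -0.0]
opening: 0.997
grip_force: 0.0
```

apply_moves(increments=[[37.2,27.8,0,0,0,0,-1],[37.2,27.8,0,0,0,0,-1],[37.2,27.8,0,0,0,0,-1],[37.2,27.8,0,0,0,0,-1],[37.2,27.8,0,0,0,0,-1],[37.2,27.8,0,0,0,0,-1],[37.2,27.8,0,0,0,0,-1],[37.2,27.8,0,0,0,0,-1]])

```text
time_s: 3.3
position: [0.5309, 0.1223, 0.4047]
tool_rot: [[-0.53, 0.848, -0.0], [0.848, 0.53, -0.0], [0.0, -0.0, -1.0]]
wrist_force: [0.5, -0.3, -0.0]
opening: 1.002
grip_force: 0.0
```

apply_moves(increments=[[37.2,27.8,0,0,0,0,-1],[37.2,27.8,0,0,0,0,-1],[37.2,27.8,0,0,0,0,-1],[37.2,27.8,0,0,0,0,-1],[0,0,0,0,0,0,-1],[0,0,0,0,0,0,-1]])

```text
time_s: 3.9
position: [0.5462, 0.3061, 0.4042]
tool_rot: [[-0.532, 0.847, -0.001], [0.847, 0.532, -0.001], [-0.0, -0.001, -1.0]]
wrist_force: [-0.0, -0.4, -0.6]
opening: 1.001
grip_force: 0.0
```

```bash
python3 - <<'E'
from h import *
plan(.5463,.3054,.088,2.13)
shot('wrist','w1')
E
```

```text
t3.9 grasp [0.5461 0.306  0.2322] a 2.132 q6 -0.09 shift [ -0.6   0.  144.2] turn 0.002 after-turn shift [np.float64(-0.6), np.float64(0.0), np.float64(144.2)] tilt [-0.001  0.     0.   ] F [-0.  -0.4 -0.6]
```

View pics/w1.png

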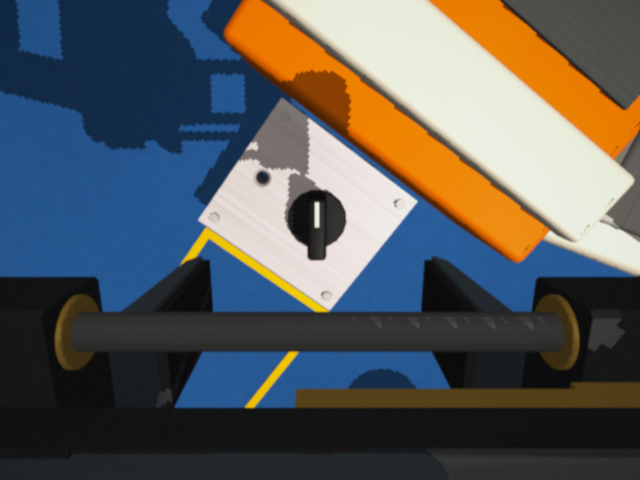

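The wrist view shows the bar lined up between the fingers at (317,225) and the hole at about (263,178). I'll cross-check the hole and lower to the knob.

```bash
python3 - <<'E'
from h import *
z=load('w1'); print('hole',px(z,263,178,.045)); C=cloud(z)
m=(C[...,2]>.085)&(C[...,2]<.1)&(z['d']>0);m[:190]=0;m[265:]=0;m[:,290:350]&=True;m[:,:290]=0;m[:,350:]=0
p=C[m][:,:2].astype(np.float32);print(len(p),cv2.minAreaRect(p*1000))
E
```

```text
hole [0.49134534 0.30915166 0.045     ]
1200 ((545.134765625, 304.7958068847656), (13.786125183105469, 45.611392974853516), 31.96531867980957)
```

apply_moves(increments=[[-0.6,0,40,0,0,0,-1],[0,0,40,0,0,0,-1],[0,0,34,0,0,0,-1],[0,0,20,0,0,0,-1],[0,0,10,0,0,0,-1],[0,0,0,0,0,0,-1]])

```text
time_s: 4.55
position: [0.5468, 0.3039, 0.2599]
tool_rot: [[-0.529, 0.848, -0.002], [0.848, 0.529, -0.001], [0.0, -0.002, -1.0]]
wrist_force: [-0.6, -0.4, 0.4]
opening: 0.997
grip_force: 0.0
```

apply_moves(increments=[[0,0,0,0,0,0,1],[0,0,0,0,0,0,1],[0,0,0,0,0,0,1],[0,0,0,0,0,0,1],[0,0,0,0,0,0,1],[0,0,0,0,0,0,1],[0,0,0,0,0,0,1],[0,0,0,0,0,0,1]], squeeze=30)

```text
time_s: 5.35
position: [0.5468, 0.305, 0.2607]
tool_rot: [[-0.53, 0.848, -0.0], [0.848, 0.53, -0.0], [-0.0, -0.0, -1.0]]
wrist_force: [0.5, 0.5, 0.1]
opening: 0.333
grip_force: 0.0
```

```bash
cat > st.py <<'E'
from h import *
s=telemetry.observe();R=s['tool_rot'];print('t%.1f a %.3f'%(s['time_s'],np.arctan2(R[1,0],R[0,0])),'F',s['wrist_force'].round(2),'T',s['wrist_torque'].round(3),'q6 %.3f tau6 %.3f'%(s['q'][5],s['joint_torque'][5]),'op %.3f grip %.1f'%(s['opening'],s['grip_force']),'grasp',(s['position']+R@[0,0,.172]).round(4))
E
python3 st.py
```

```text
t5.3 a 2.130 F [0.54 0.51 0.14] T [ 0.007 -0.166  0.058] q6 -0.088 tau6 0.000 op 0.333 grip 0.0 grasp [0.5468 0.305  0.0887]
```

apply_moves(increments=[[0,0,0,0,0,0,1],[0,0,0,0,0,0,1],[0,0,0,0,0,0,1],[0,0,0,0,0,0,1]])

```text
time_s: 5.75
position: [0.5467, 0.3049, 0.2607]
tool_rot: [[-0.53, 0.848, -0.0], [0.848, 0.53, -0.0], [0.0, -0.001, -1.0]]
wrist_force: [-2.3, -1.9, 2.4]
opening: 0.155
grip_force: 30.0
```

```bash
python3 st.py
```

```text
t5.8 a 2.130 F [-2.32 -1.86  2.38] T [-0.258  0.287 -0.013] q6 -0.088 tau6 0.036 op 0.155 grip 30.0 grasp [0.5467 0.3048 0.0887]
```

apply_moves(increments=[[0,0,0,0,0,0.05,1],[0,0,0,0,0,0.05,1],[0,0,0,0,0,0.05,1],[0,0,0,0,0,0.05,1]])

```text
time_s: 6.15
position: [0.5466, 0.3048, 0.2607]
tool_rot: [[-0.35, 0.937, -0.001], [0.937, 0.35, -0.001], [-0.0, -0.001, -1.0]]
wrist_force: [-4.6, -2.2, 4.1]
opening: 0.149
grip_force: 30.0
```

```bash
python3 st.py
```

```text
t6.2 a 1.928 F [-4.61 -2.25  4.12] T [-0.376  0.513  0.149] q6 0.114 tau6 -0.885 op 0.149 grip 30.0 grasp [0.5465 0.3047 0.0887]
```

apply_moves(increments=[[0,0,0,0,0,0.05,1],[0,0,0,0,0,0.05,1],[0,0,0,0,0,0.05,1],[0,0,0,0,0,0.05,1]])

```text
time_s: 6.55
position: [0.5466, 0.3048, 0.2607]
tool_rot: [[-0.157, 0.988, -0.001], [0.988, 0.157, -0.001], [-0.0, -0.001, -1.0]]
wrist_force: [-5.2, -2.3, 5.6]
opening: 0.153
grip_force: 30.0
```

```bash
python3 st.py
```

```text
t6.5 a 1.728 F [-5.17 -2.28  5.62] T [-0.473  0.687  0.125] q6 0.314 tau6 -0.883 op 0.153 grip 30.0 grasp [0.5464 0.3047 0.0887]
```

apply_moves(increments=[[0,0,0,0,0,0.05,1],[0,0,0,0,0,0.05,1],[0,0,0,0,0,0.05,1]])

```text
time_s: 6.85
position: [0.5465, 0.3048, 0.2607]
tool_rot: [[-0.007, 1.0, -0.001], [1.0, 0.007, -0.001], [-0.001, -0.001, -1.0]]
wrist_force: [-5.2, -2.2, 6.5]
opening: 0.15
grip_force: 30.0
```

```bash
python3 st.py
```

```text
t6.8 a 1.578 F [-5.19 -2.25  6.52] T [-0.497  0.943  0.151] q6 0.464 tau6 -0.891 op 0.150 grip 30.0 grasp [0.5463 0.3047 0.0887]
```

apply_moves(increments=[[0,0,0,0,0,0.03,1],[0,0,0,0,0,0.03,1]])

```text
time_s: 7.05
position: [0.5465, 0.3048, 0.2607]
tool_rot: [[0.052, 0.999, -0.001], [0.999, -0.052, -0.001], [-0.001, -0.001, -1.0]]
wrist_force: [-5.5, -2.9, 5.7]
opening: 0.148
grip_force: 30.0
```

```bash
python3 st.py
```

```text
t7.0 a 1.519 F [-5.47 -2.89  5.65] T [-0.445  0.968  0.196] q6 0.524 tau6 -0.436 op 0.148 grip 30.0 grasp [0.5462 0.3047 0.0887]
```

apply_moves(increments=[[0,0,0,0,0,0.03,1],[0,0,0,0,0,0.03,1]])

```text
time_s: 7.25
position: [0.5464, 0.3048, 0.2606]
tool_rot: [[0.112, 0.994, -0.002], [0.994, -0.112, -0.001], [-0.001, -0.002, -1.0]]
wrist_force: [-5.5, -2.4, 6.0]
opening: 0.153
grip_force: 30.0
```

```bash
python3 st.py
```

```text
t7.2 a 1.459 F [-5.46 -2.38  5.97] T [-0.431  1.053  0.11 ] q6 0.584 tau6 -0.471 op 0.153 grip 30.0 grasp [0.5461 0.3047 0.0886]
```

apply_moves(increments=[[0,0,0,0,0,0.03,1],[0,0,0,0,0,0.03,1]])

```text
time_s: 7.45
position: [0.5464, 0.3048, 0.2607]
tool_rot: [[0.171, 0.985, -0.002], [0.985, -0.171, -0.001], [-0.001, -0.001, -1.0]]
wrist_force: [-6.1, -2.3, 6.5]
opening: 0.152
grip_force: 30.0
```

```bash
python3 st.py
```

```text
t7.5 a 1.399 F [-6.09 -2.31  6.46] T [-0.433  1.12   0.147] q6 0.644 tau6 -0.492 op 0.152 grip 30.0 grasp [0.5461 0.3047 0.0887]
```

apply_moves(increments=[[0,0,0,0,0,0.03,1],[0,0,0,0,0,0.03,1]])

```text
time_s: 7.65
position: [0.5464, 0.3048, 0.2607]
tool_rot: [[0.23, 0.973, -0.002], [0.973, -0.23, -0.001], [-0.001, -0.002, -1.0]]
wrist_force: [-7.2, -2.5, 5.9]
opening: 0.151
grip_force: 30.0
```

```bash
python3 st.py
```

```text
t7.7 a 1.339 F [-7.2  -2.46  5.86] T [-0.412  1.227  0.167] q6 0.704 tau6 -0.470 op 0.151 grip 30.0 grasp [0.5461 0.3047 0.0887]
```

apply_moves(increments=[[0,0,0,0,0,0.03,1],[0,0,0,0,0,0.03,1]])

```text
time_s: 7.85
position: [0.5463, 0.3048, 0.2606]
tool_rot: [[0.288, 0.958, -0.002], [0.958, -0.288, -0.001], [-0.001, -0.002, -1.0]]
wrist_force: [-6.4, -1.1, 6.7]
opening: 0.154
grip_force: 30.0
```

```bash
python3 st.py
```

```text
t7.8 a 1.279 F [-6.37 -1.07  6.71] T [-0.355  1.282  0.125] q6 0.764 tau6 -0.474 op 0.154 grip 30.0 grasp [0.546  0.3047 0.0886]
```

apply_moves(increments=[[0,0,0,0,0,0.03,1],[0,0,0,0,0,0.03,1]])

```text
time_s: 8.05
position: [0.5463, 0.3048, 0.2606]
tool_rot: [[0.345, 0.939, -0.002], [0.939, -0.345, -0.001], [-0.001, -0.002, -1.0]]
wrist_force: [-7.7, -1.6, 7.2]
opening: 0.155
grip_force: 30.0
```

```bash
python3 st.py
```

```text
t8.1 a 1.219 F [-7.66 -1.58  7.18] T [-0.354  1.338  0.112] q6 0.824 tau6 -0.467 op 0.155 grip 30.0 grasp [0.546  0.3047 0.0886]
```

apply_moves(increments=[[0,0,0,0,0,0.03,1],[0,0,0,0,0,0.03,1]])

```text
time_s: 8.25
position: [0.5463, 0.3049, 0.2606]
tool_rot: [[0.4, 0.916, -0.002], [0.916, -0.4, -0.001], [-0.002, -0.002, -1.0]]
wrist_force: [-7.9, -2.2, 6.7]
opening: 0.153
grip_force: 30.0
```

```bash
python3 st.py
```

```text
t8.2 a 1.159 F [-7.93 -2.2   6.75] T [-0.301  1.374  0.125] q6 0.884 tau6 -0.474 op 0.153 grip 30.0 grasp [0.5459 0.3047 0.0886]
```

apply_moves(increments=[[0,0,0,0,0,0.03,1],[0,0,0,0,0,0.03,1]])

```text
time_s: 8.45
position: [0.5463, 0.3049, 0.2606]
tool_rot: [[0.455, 0.891, -0.002], [0.891, -0.455, -0.001], [-0.002, -0.002, -1.0]]
wrist_force: [-8.7, -1.4, 8.6]
opening: 0.154
grip_force: 30.0
```

```bash
python3 st.py
```

```text
t8.4 a 1.099 F [-8.66 -1.37  8.55] T [-0.313  1.467  0.157] q6 0.944 tau6 -0.474 op 0.154 grip 30.0 grasp [0.5459 0.3047 0.0886]
```

apply_moves(increments=[[0,0,0,0,0,0.03,1],[0,0,0,0,0,0.03,1]])

```text
time_s: 8.65
position: [0.5463, 0.3049, 0.2607]
tool_rot: [[0.507, 0.862, -0.002], [0.862, -0.507, -0.001], [-0.002, -0.002, -1.0]]
wrist_force: [-8.3, -0.2, 7.9]
opening: 0.152
grip_force: 30.0
```

```bash
python3 st.py
```

```text
t8.7 a 1.039 F [-8.27 -0.16  7.91] T [-0.211  1.519  0.177] q6 1.004 tau6 -0.472 op 0.152 grip 30.0 grasp [0.5459 0.3048 0.0887]
```

apply_moves(increments=[[0,0,0,0,0,0.03,1],[0,0,0,0,0,0.03,1]])

```text
time_s: 8.85
position: [0.5462, 0.3049, 0.2606]
tool_rot: [[0.558, 0.83, -0.002], [0.83, -0.558, -0.001], [-0.002, -0.001, -1.0]]
wrist_force: [-8.5, -1.2, 8.4]
opening: 0.153
grip_force: 30.0
```

```bash
python3 st.py
```

```text
t8.8 a 0.979 F [-8.51 -1.23  8.36] T [-0.144  1.639  0.14 ] q6 1.064 tau6 -0.474 op 0.153 grip 30.0 grasp [0.5458 0.3048 0.0886]
```

apply_moves(increments=[[0,0,0,0,0,0.03,1],[0,0,0,0,0,0.03,1]])

```text
time_s: 9.05
position: [0.5462, 0.3049, 0.2606]
tool_rot: [[0.607, 0.795, -0.002], [0.795, -0.607, -0.001], [-0.002, -0.001, -1.0]]
wrist_force: [-9.7, -0.4, 7.8]
opening: 0.151
grip_force: 30.0
```

```bash
python3 st.py
```

```text
t9.1 a 0.919 F [-9.66 -0.4   7.76] T [-0.083  1.709  0.189] q6 1.124 tau6 -0.465 op 0.151 grip 30.0 grasp [0.5458 0.3048 0.0886]
```

apply_moves(increments=[[0,0,0,0,0,0.03,1],[0,0,0,0,0,0.03,1]])

```text
time_s: 9.25
position: [0.5461, 0.3049, 0.2606]
tool_rot: [[0.653, 0.757, -0.002], [0.757, -0.653, -0.001], [-0.002, -0.001, -1.0]]
wrist_force: [-9.0, -0.5, 7.3]
opening: 0.152
grip_force: 30.0
```

```bash
python3 st.py
```

```text
t9.2 a 0.859 F [-8.99 -0.47  7.26] T [-0.062  1.718  0.151] q6 1.184 tau6 -0.473 op 0.152 grip 30.0 grasp [0.5457 0.3048 0.0886]
```

apply_moves(increments=[[0,0,0,0,0,0.03,1],[0,0,0,0,0,0.03,1]])

```text
time_s: 9.45
position: [0.5461, 0.305, 0.2606]
tool_rot: [[0.698, 0.716, -0.002], [0.716, -0.698, -0.001], [-0.002, -0.001, -1.0]]
wrist_force: [-9.9, 0.5, 7.3]
opening: 0.149
grip_force: 30.0
```

```bash
python3 st.py
```

```text
t9.4 a 0.799 F [-9.91  0.47  7.27] T [-0.017  1.815  0.115] q6 1.244 tau6 -0.479 op 0.149 grip 30.0 grasp [0.5457 0.3049 0.0886]
```

apply_moves(increments=[[0,0,0,0,0,0.03,1],[0,0,0,0,0,0.03,1]])

```text
time_s: 9.65
position: [0.5461, 0.305, 0.2606]
tool_rot: [[0.739, 0.673, -0.003], [0.673, -0.739, -0.001], [-0.002, -0.001, -1.0]]
wrist_force: [-10.4, 0.2, 8.8]
opening: 0.152
grip_force: 30.0
```

```bash
python3 st.py
```

```text
t9.7 a 0.739 F [-10.38   0.16   8.81] T [0.051 1.829 0.163] q6 1.304 tau6 -0.469 op 0.152 grip 30.0 grasp [0.5457 0.3049 0.0886]
```

apply_moves(increments=[[0,0,0,0,0,0.03,1],[0,0,0,0,0,0.03,1]])

```text
time_s: 9.85
position: [0.5461, 0.305, 0.2606]
tool_rot: [[0.778, 0.628, -0.003], [0.628, -0.778, -0.001], [-0.002, -0.001, -1.0]]
wrist_force: [-10.4, 0.5, 8.1]
opening: 0.153
grip_force: 30.0
```

```bash
python3 st.py
```

```text
t9.8 a 0.679 F [-10.36   0.54   8.14] T [0.181 1.963 0.176] q6 1.364 tau6 -0.475 op 0.153 grip 30.0 grasp [0.5457 0.3049 0.0886]
```

apply_moves(increments=[[0,0,0,0,0,0.03,1],[0,0,0,0,0,0.03,1]])

```text
time_s: 10.05
position: [0.5461, 0.3051, 0.2606]
tool_rot: [[0.815, 0.58, -0.003], [0.58, -0.815, -0.001], [-0.002, -0.001, -1.0]]
wrist_force: [-10.3, 0.7, 9.1]
opening: 0.152
grip_force: 30.0
```

```bash
python3 st.py
```

```text
t10.1 a 0.619 F [-10.32   0.7    9.11] T [0.204 1.991 0.112] q6 1.424 tau6 -0.487 op 0.152 grip 30.0 grasp [0.5456 0.305  0.0886]
```

apply_moves(increments=[[0,0,0,0,0,0.03,1],[0,0,0,0,0,0.03,1]])

```text
time_s: 10.25
position: [0.5461, 0.3051, 0.2606]
tool_rot: [[0.848, 0.53, -0.003], [0.53, -0.848, -0.001], [-0.003, -0.001, -1.0]]
wrist_force: [-10.6, 1.2, 8.2]
opening: 0.151
grip_force: 30.0
```

```bash
python3 st.py
```

```text
t10.2 a 0.558 F [-10.61   1.25   8.16] T [0.236 2.017 0.03 ] q6 1.484 tau6 -0.539 op 0.151 grip 30.0 grasp [0.5456 0.305  0.0886]
```

apply_moves(increments=[[0,0,0,0,0,0.03,1],[0,0,0,0,0,0.03,1]])

```text
time_s: 10.45
position: [0.5461, 0.3051, 0.2606]
tool_rot: [[0.878, 0.478, -0.003], [0.478, -0.878, -0.0], [-0.003, -0.001, -1.0]]
wrist_force: [-11.6, 2.3, 9.0]
opening: 0.153
grip_force: 30.0
```

```bash
python3 st.py; python3 -c "
from h import *
shot('top','top1'); im=cv2.imread('pics/top1.png'); cv2.imwrite('pics/c3.png',cv2.resize(im[205:315,60:190],None,fx=4,fy=4,interpolation=3))"
```

```text
t10.4 a 0.498 F [-11.62   2.27   8.97] T [0.306 2.086 0.007] q6 1.544 tau6 -0.604 op 0.153 grip 30.0 grasp [0.5456 0.305  0.0886]
```

View pics/c3.png

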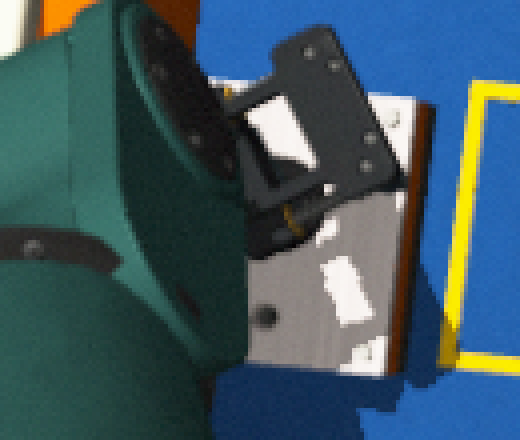

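The top view shows the hand on the knob, clear of the jaw. The torque is now dipping (0.11, 0.03, 0.007), so I've entered the notch and will continue in finer steps.

apply_moves(increments=[[0,0,0,0,0,0.02,1],[0,0,0,0,0,0.02,1]])

```text
time_s: 10.7
position: [0.546, 0.3051, 0.2606]
tool_rot: [[0.897, 0.443, -0.003], [0.443, -0.897, -0.0], [-0.003, -0.001, -1.0]]
wrist_force: [-11.3, 2.1, 7.5]
opening: 0.149
grip_force: 30.0
```

```bash
python3 st.py
```

```text
t10.7 a 0.459 F [-11.33   2.07   7.5 ] T [0.462 2.112 0.077] q6 1.583 tau6 -0.393 op 0.149 grip 30.0 grasp [0.5455 0.305  0.0886]
```

apply_moves(increments=[[0,0,0,0,0,0.02,1],[0,0,0,0,0,0.02,1]])

```text
time_s: 10.9
position: [0.546, 0.3052, 0.2606]
tool_rot: [[0.913, 0.407, -0.003], [0.407, -0.913, -0.0], [-0.003, -0.001, -1.0]]
wrist_force: [-10.4, 2.8, 8.2]
opening: 0.15
grip_force: 30.1
```

```bash
python3 st.py
```

```text
t10.9 a 0.419 F [-10.37   2.77   8.25] T [0.591 2.135 0.665] q6 1.623 tau6 0.234 op 0.150 grip 30.1 grasp [0.5456 0.3051 0.0886]
```

apply_moves(increments=[[0,0,0,0,0,0.02,1],[0,0,0,0,0,0,1]])

```text
time_s: 11.1
position: [0.546, 0.3052, 0.2606]
tool_rot: [[0.921, 0.389, -0.003], [0.389, -0.921, -0.0], [-0.003, -0.001, -1.0]]
wrist_force: [-10.7, 1.3, 8.7]
opening: 0.152
grip_force: 30.0
```

```bash
python3 st.py
```

```text
t11.1 a 0.399 F [-10.69   1.32   8.67] T [0.502 2.128 0.172] q6 1.643 tau6 0.500 op 0.152 grip 30.0 grasp [0.5455 0.3051 0.0886]
```

apply_moves(increments=[[0,0,0,0,0,-0.02,1],[0,0,0,0,0,0,1]])

```text
time_s: 11.3
position: [0.546, 0.3051, 0.2606]
tool_rot: [[0.913, 0.408, -0.003], [0.408, -0.913, -0.0], [-0.003, -0.001, -1.0]]
wrist_force: [-11.2, 2.9, 8.8]
opening: 0.151
grip_force: 30.0
```

```bash
python3 st.py
```

```text
t11.3 a 0.420 F [-11.21   2.94   8.81] T [0.522 2.121 0.241] q6 1.622 tau6 -0.020 op 0.151 grip 30.0 grasp [0.5456 0.3051 0.0886]
```

apply_moves(increments=[[0,0,0,0,0,-0.025,1],[0,0,0,0,0,0,1]])

```text
time_s: 11.5
position: [0.546, 0.3051, 0.2606]
tool_rot: [[0.902, 0.431, -0.003], [0.431, -0.902, -0.0], [-0.003, -0.001, -1.0]]
wrist_force: [-11.5, 1.7, 8.1]
opening: 0.153
grip_force: 30.0
```

```bash
python3 st.py
```

```text
t11.5 a 0.446 F [-11.5    1.69   8.09] T [0.405 2.155 0.187] q6 1.596 tau6 -0.149 op 0.153 grip 30.0 grasp [0.5456 0.3051 0.0886]
```

apply_moves(increments=[[0,0,0,0,0,0,-0.6],[0,0,0,0,0,0,-0.6],[0,0,0,0,0,0,-0.6],[0,0,0,0,0,0,-0.6],[0,0,0,0,0,0,-0.6],[0,0,0,0,0,0,-0.6],[0,0,0,0,0,0,-0.6]])

```text
time_s: 12.2
position: [0.5469, 0.3049, 0.2607]
tool_rot: [[0.903, 0.43, 0.0], [0.43, -0.903, 0.0], [0.0, 0.0, -1.0]]
wrist_force: [-0.3, -0.2, 0.0]
opening: 0.736
grip_force: 0.0
```

```bash
python3 st.py
```

```text
t12.2 a 0.445 F [-0.31 -0.17  0.03] T [-0.045 -0.058 -0.025] q6 1.597 tau6 -0.000 op 0.736 grip 0.0 grasp [0.5469 0.3049 0.0887]
```

apply_moves(increments=[[0,0,-30,0,0,0,-1],[0,0,-40,0,0,0,-1],[0,0,-40,0,0,0,-1],[0,0,0,0,0,-0.132,-1],[0,0,0,0,0,-0.132,-1],[0,0,0,0,0,-0.132,-1],[0,0,0,0,0,-0.132,-1],[0,0,0,0,0,-0.132,-1]])

```text
time_s: 13.0
position: [0.5468, 0.3049, 0.3708]
tool_rot: [[0.444, 0.896, 0.0], [0.896, -0.444, 0.0], [0.0, 0.0, -1.0]]
wrist_force: [0.2, -0.8, -1.4]
opening: 1.0
grip_force: 0.0
```

apply_moves(increments=[[0,0,0,0,0,-0.132,-1],[0,0,0,0,0,-0.132,-1],[0,0,0,0,0,-0.132,-1],[0,0,0,0,0,0,-1],[0,0,0,0,0,0,-1]])

```text
time_s: 13.5
position: [0.5469, 0.3049, 0.3707]
tool_rot: [[0.074, 0.997, -0.0], [0.997, -0.074, 0.0], [0.0, -0.0, -1.0]]
wrist_force: [-0.9, 0.3, -0.6]
opening: 0.996
grip_force: 0.0
```

```bash
python3 - <<'E'
from h import *
shot('wrist','w2'); z=load('w2'); C=cloud(z)
m=(C[...,2]>.084)&(C[...,2]<.1)&(z['d']>0)&(np.hypot(C[...,0]-.546,C[...,1]-.305)<.04)
p=C[m][:,:2].astype(np.float32);r=cv2.minAreaRect(p*1000);print(len(p),r, cv2.boxPoints(r).tolist())
plan(.6873,-.0354,.19,1.50)
E
```

```text
1576 ((545.1130981445312, 304.4807434082031), (45.944881439208984, 14.611635208129883), 26.072107315063477) [[521.267333984375, 300.9466857910156], [527.689208984375, 287.8219299316406], [568.9588623046875, 308.0148010253906], [562.5369873046875, 321.1395568847656]]
t13.6 grasp [0.5468 0.305  0.1987] a 1.497 q6 0.55 shift [-329.1  165.2    8.7] turn -0.003 after-turn shift [np.float64(-329.6), np.float64(164.2), np.float64(8.7)] tilt [-0. -0.  0.] F [-0.1  0.   0.2]
```

View pics/w2.png

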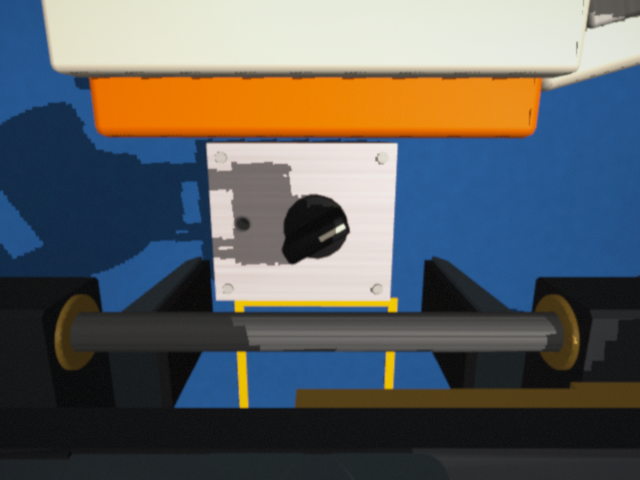

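The wrist view shows the knob bar resting at 26.1° (0.455 rad), having centred itself just past my release angle, and the hole at (242,224). Now to the pin.

apply_moves(increments=[[-41.1,20.7,0,0,0,0,-1],[-41.1,20.7,0,0,0,0,-1],[-41.1,20.7,0,0,0,0,-1],[-41.1,20.7,0,0,0,0,-1],[-41.1,20.7,0,0,0,0,-1],[-41.1,20.7,0,0,0,0,-1],[-41.1,20.7,0,0,0,0,-1],[-41.1,20.7,0,0,0,0,-1]])

```text
time_s: 14.35
position: [0.6895, -0.0366, 0.3708]
tool_rot: [[0.073, 0.997, 0.0], [0.997, -0.073, 0.0], [0.0, 0.0, -1.0]]
wrist_force: [0.3, 1.7, -0.0]
opening: 0.999
grip_force: 0.0
```

apply_moves(increments=[[0,0,20,0,0,0,-1],[0,0,20,0,0,0,-1],[0,0,0,0,0,0,-1]])

```text
time_s: 14.65
position: [0.6882, -0.035, 0.3281]
tool_rot: [[0.073, 0.997, -0.004], [0.997, -0.073, 0.0], [0.0, -0.004, -1.0]]
wrist_force: [0.4, 0.3, 0.2]
opening: 1.006
grip_force: 0.0
```

```bash
python3 - <<'E'
from h import *
z=load('w2'); print('hole w2',px(z,242,224,.045))
plan(.6878,-.0353,.068)
shot('wrist','w3'); z=load('w3'); C=cloud(z)
m=(C[...,2]>.065)&(C[...,2]<.085)&(z['d']>0)&(np.hypot(C[...,0]-.688,C[...,1]+.035)<.03)
p=C[m].astype(np.float32); print(len(p),p.mean(0),cv2.minEnclosingCircle(p[:,:2]*1000))
E
```

```text
hole w2 [0.49038023 0.3095912  0.045     ]
t14.7 grasp [ 0.6875 -0.0349  0.1561] a 1.498 q6 -0.01 shift [-0.3  0.7 88.1] turn 0.000 after-turn shift [np.float64(-0.3), np.float64(0.7), np.float64(88.1)] tilt [-0.004 -0.     0.   ] F [0.4 0.3 0.2]
840 [ 0.6869665  -0.03481603  0.07717076] ((686.8945922851562, -36.01725387573242), 8.963594436645508)
```

Fits. I'll descend, grip and lift 60 mm.

apply_moves(increments=[[0,0,30,0,0,0,-1],[0,0,30,0,0,0,-1],[0,0,18,0,0,0,-1],[0,0,10,0,0,0,-0.5],[0,0,0,0,0,0,1],[0,0,0,0,0,0,1],[0,0,0,0,0,0,1],[0,0,0,0,0,0,1]], squeeze=30)

```text
time_s: 15.5
position: [0.6894, -0.0347, 0.2439]
tool_rot: [[0.07, 0.998, 0.002], [0.998, -0.07, -0.0], [0.0, 0.002, -1.0]]
wrist_force: [-0.2, 0.4, -0.3]
opening: 0.592
grip_force: 0.0
```

apply_moves(increments=[[0,0,0,0,0,0,1],[0,0,0,0,0,0,1],[0,0,0,0,0,0,1],[0,0,0,0,0,0,1],[0,0,0,0,0,0,1],[0,0,0,0,0,0,1]])

```text
time_s: 16.1
position: [0.689, -0.0346, 0.2427]
tool_rot: [[0.07, 0.998, -0.0], [0.998, -0.07, 0.0], [0.0, -0.0, -1.0]]
wrist_force: [0.7, 0.3, 0.2]
opening: 0.189
grip_force: 30.0
```

```bash
python3 st.py
```

```text
t16.1 a 1.501 F [0.65 0.29 0.25] T [-0.043 -0.067  0.039] q6 -0.014 tau6 -0.000 op 0.189 grip 30.0 grasp [ 0.689  -0.0346  0.0707]
```

apply_moves(increments=[[0,0,-10,0,0,0,1],[0,0,-20,0,0,0,1],[0,0,-25,0,0,0,1],[0,0,-15,0,0,0,1],[0,0,0,0,0,0,1],[0,0,0,0,0,0,1]])

```text
time_s: 16.7
position: [0.6889, -0.0346, 0.313]
tool_rot: [[0.07, 0.998, 0.001], [0.998, -0.07, -0.0], [-0.0, 0.001, -1.0]]
wrist_force: [-0.1, 0.2, 0.1]
opening: 0.19
grip_force: 30.0
```

```bash
python3 - <<'E'
from h import *
plan(.4908,.3091,.14,1.50); shot('scene','s2')
im=cv2.imread('pics/s2.png'); cv2.imwrite('pics/c4.png',cv2.resize(im[180:340,200:400],(750,600),interpolation=3))
E
```

```text
t16.7 grasp [ 0.689  -0.0346  0.141 ] a 1.501 q6 -0.01 shift [ 329.  -221.8    0.9] turn 0.001 after-turn shift [np.float64(328.8), np.float64(-222.1), np.float64(0.9)] tilt [0.001 0.    0.   ] F [-0.1  0.2  0.1]
```

View pics/c4.png

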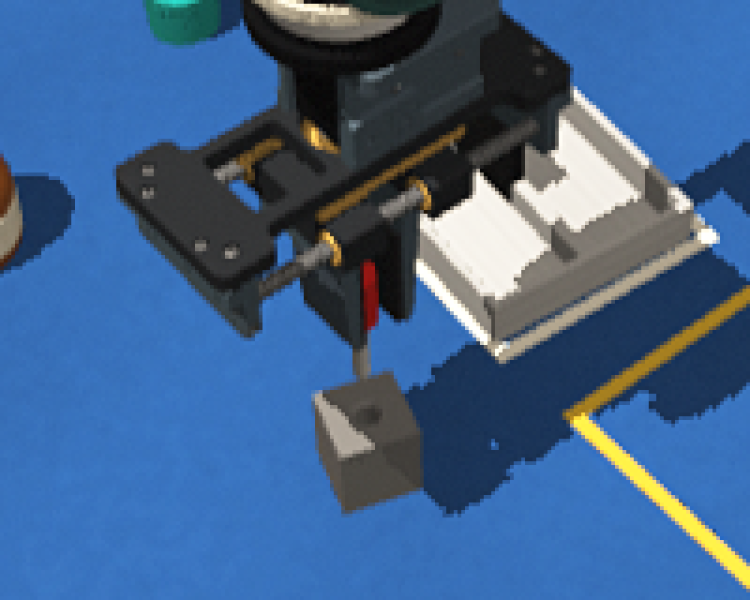

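The scene crop shows the pin hanging upright between the fingers, above the empty block. I'll carry it over the hole.

apply_moves(increments=[[36.6,-24.7,0,0,0,0,1],[36.6,-24.7,0,0,0,0,1],[36.6,-24.7,0,0,0,0,1],[36.6,-24.7,0,0,0,0,1],[36.6,-24.7,0,0,0,0,1],[36.6,-24.7,0,0,0,0,1],[36.6,-24.7,0,0,0,0,1],[36.6,-24.7,0,0,0,0,1]])

```text
time_s: 17.55
position: [0.511, 0.2725, 0.3117]
tool_rot: [[0.07, 0.998, -0.002], [0.998, -0.07, -0.001], [-0.001, -0.001, -1.0]]
wrist_force: [0.2, 0.5, 0.1]
opening: 0.188
grip_force: 30.0
```

apply_moves(increments=[[36.6,-24.7,0,0,0,0,1],[0,0,0,0,0,0,1],[0,0,0,0,0,0,1],[0,0,0,0,0,0,1]])

```text
time_s: 17.95
position: [0.4906, 0.3089, 0.3121]
tool_rot: [[0.07, 0.998, -0.001], [0.998, -0.07, -0.001], [-0.001, -0.001, -1.0]]
wrist_force: [-0.2, -0.2, -0.5]
opening: 0.188
grip_force: 30.0
```

```bash
python3 - <<'E'
from h import *
plan(.4906,.3093,.122,1.50); shot('scene','s3')
z=load('s3'); C=cloud(z); im=z['im'].astype(int)
m=(im[...,0]>90)&(im[...,1]<60)&(im[...,2]<60)&(z['d']>0)&(np.hypot(C[...,0]-.49,C[...,1]-.31)<.04); print('red',m.sum(),C[m].mean(0),C[m].min(0),C[m].max(0))
cv2.imwrite('pics/c5.png',cv2.resize(im[300:420,440:600].astype(np.uint8)[:,:,::-1],(800,600),interpolation=3))
E
```

```text
t17.9 grasp [0.4904 0.3088 0.1401] a 1.500 q6 0.59 shift [ 0.5  0.1 18.1] turn 0.000 after-turn shift [np.float64(0.5), np.float64(0.1), np.float64(18.1)] tilt [-0.001  0.001 -0.   ] F [-0.2 -0.2 -0.5]<stdin>:4: RuntimeWarning: Mean of empty slice.
  ret = um.true_divide(
Traceback (most recent call last):
ValueError: zero-size array to reduction operation minimum which has no identity
```

apply_moves(increments=[[0.5,0,10,0,0,0,1],[0,0,10,0,0,0,1],[0,0,4,0,0,0,1],[0,0,3,0,0,0,1],[0,0,3,0,0,0,1],[0,0,0,0,0,0,1]])

```text
time_s: 18.6
position: [0.4904, 0.31, 0.2824]
tool_rot: [[0.07, 0.998, -0.0], [0.998, -0.07, -0.0], [-0.0, -0.0, -1.0]]
wrist_force: [0.1, 0.6, -0.4]
opening: 0.189
grip_force: 30.0
```

```bash
python3 st.py
```

```text
t18.6 a 1.501 F [ 0.14  0.62 -0.44] T [-0.025 -0.134  0.025] q6 0.594 tau6 -0.000 op 0.189 grip 30.0 grasp [0.4903 0.3099 0.1104]
```

apply_moves(increments=[[0,0,2,0,0,0,1],[0,0,2,0,0,0,1],[0,0,0,0,0,0,1]])

```text
time_s: 18.9
position: [0.4903, 0.31, 0.2786]
tool_rot: [[0.07, 0.998, -0.0], [0.998, -0.07, -0.0], [-0.0, -0.0, -1.0]]
wrist_force: [-0.4, 0.3, -1.3]
opening: 0.185
grip_force: 30.0
```

```bash
python3 st.py
```

```text
t18.9 a 1.501 F [-0.4   0.35 -1.27] T [ 0.008 -0.146 -0.016] q6 0.594 tau6 0.000 op 0.185 grip 30.0 grasp [0.4903 0.31   0.1066]
```

The tip is about 5 mm below the mouth with no contact force, so it has entered. Continuing towards the drum.

apply_moves(increments=[[0,0,3,0,0,0,1],[0,0,3,0,0,0,1],[0,0,2,0,0,0,1],[0,0,0,0,0,0,1]])

```text
time_s: 19.3
position: [0.4903, 0.3099, 0.2703]
tool_rot: [[0.07, 0.998, -0.001], [0.998, -0.07, -0.0], [-0.0, -0.001, -1.0]]
wrist_force: [-0.3, -0.3, 0.0]
opening: 0.185
grip_force: 30.0
```

```bash
python3 st.py
```

```text
t19.3 a 1.501 F [-0.27 -0.29  0.03] T [-0.004 -0.05  -0.022] q6 0.594 tau6 0.000 op 0.185 grip 30.0 grasp [0.4902 0.3099 0.0983]
```

apply_moves(increments=[[0,0,2,0,0,0,1],[0,0,2,0,0,0,1],[0,0,0,0,0,0,1]])

```text
time_s: 19.6
position: [0.4903, 0.31, 0.2665]
tool_rot: [[0.07, 0.998, -0.0], [0.998, -0.07, -0.0], [-0.0, -0.0, -1.0]]
wrist_force: [-1.6, 0.7, -0.1]
opening: 0.191
grip_force: 30.0
```

```bash
python3 st.py
```

```text
t19.6 a 1.501 F [-1.56  0.71 -0.13] T [-0.029 -0.118 -0.002] q6 0.594 tau6 0.000 op 0.191 grip 30.0 grasp [0.4903 0.3099 0.0945]
```

It passed the drum's top at 17 mm deep, so the notch is right. Pushing home.

apply_moves(increments=[[0,0,4,0,0,0,1],[0,0,4,0,0,0,1],[0,0,4,0,0,0,1],[0,0,4,0,0,0,1],[0,0,4,0,0,0,1],[0,0,3,0,0,0,1],[0,0,0,0,0,0,1]])

```text
time_s: 20.3
position: [0.4903, 0.31, 0.2432]
tool_rot: [[0.07, 0.998, -0.001], [0.998, -0.07, -0.0], [-0.0, -0.001, -1.0]]
wrist_force: [0.1, -0.7, -0.5]
opening: 0.188
grip_force: 30.0
```

```bash
python3 st.py
```

```text
t20.3 a 1.501 F [ 0.13 -0.68 -0.54] T [ 0.011 -0.07  -0.007] q6 0.594 tau6 0.000 op 0.188 grip 30.0 grasp [0.4902 0.3099 0.0712]
```

apply_moves(increments=[[0,0,1,0,0,0,1],[0,0,1,0,0,0,1],[0,0,0.5,0,0,0,1],[0,0,0,0,0,0,1]])

```text
time_s: 20.7
position: [0.4905, 0.3101, 0.2416]
tool_rot: [[0.07, 0.998, 0.0], [0.998, -0.07, 0.0], [0.0, 0.0, -1.0]]
wrist_force: [-1.3, -1.1, 4.5]
opening: 0.187
grip_force: 30.0
```

```bash
python3 st.py
```

```text
t20.7 a 1.501 F [-1.32 -1.11  4.47] T [-0.272  0.197 -0.022] q6 0.594 tau6 -0.001 op 0.187 grip 30.0 grasp [0.4905 0.3101 0.0696]
```

Contact came exactly at the predicted height (the head on the cover). I'll let go with a small opening, rise, and go look at the tubs.

apply_moves(increments=[[0,0,0,0,0,0,0.4],[0,0,0,0,0,0,0.4],[0,0,0,0,0,0,0.4],[0,0,0,0,0,0,0.4],[0,0,-15,0,0,0,0.4],[0,0,-30,0,0,0,0.4],[0,0,-45,0,0,0,0.4],[0,0,-40,0,0,0,0.4]])

```text
time_s: 21.5
position: [0.4902, 0.3099, 0.3739]
tool_rot: [[0.07, 0.998, 0.0], [0.998, -0.07, 0.0], [0.0, 0.0, -1.0]]
wrist_force: [-0.0, 1.0, -0.1]
opening: 0.299
grip_force: 0.0
```

```bash
python3 - <<'E'
from h import *
plan(.50,-.39,.2,-.16); shot('wrist','w4')
z=load('w4'); C=cloud(z); im=z['im'].astype(int)
m=(im[...,0]>120)&(im[...,1]<70)&(im[...,2]<70)&(z['d']>0)&(np.hypot(C[...,0]-.49,C[...,1]-.31)<.04); print('red',m.sum(),C[m].mean(0),C[m].max(0))
E
```

```text
t21.5 grasp [0.4903 0.31   0.2019] a 1.501 q6 0.59 shift [-697.6   58.7    1.8] turn 1.661 after-turn shift [np.float64(121.1), np.float64(689.5), np.float64(1.8)] tilt [ 0. -0. -0.] F [-0.   1.  -0.1]
red 439 [0.49006508 0.30913943 0.07723249] [0.49731828 0.3172147  0.07949981]
```

The pin is home: its head top reads 0.0772 against 0.077 expected.

apply_moves(increments=[[-49.8,4.2,0,0,0,0,-1],[-49.8,4.2,0,0,0,0,-1],[-49.8,4.2,0,0,0,0,-1],[-49.8,4.2,0,0,0,0,-1],[-49.8,4.2,0,0,0,0,-1],[-49.8,4.2,0,0,0,0,-1],[-49.8,4.2,0,0,0,0,-1],[-49.8,4.2,0,0,0,0,-1]])

```text
time_s: 22.35
position: [0.4956, -0.0918, 0.3723]
tool_rot: [[0.07, 0.998, 0.001], [0.998, -0.07, -0.0], [-0.0, 0.001, -1.0]]
wrist_force: [0.9, -0.3, -0.0]
opening: 0.97
grip_force: 0.0
```

apply_moves(increments=[[-49.8,4.2,0,0,0,0,-1],[-49.8,4.2,0,0,0,0,-1],[-49.8,4.2,0,0,0,0,-1],[-49.8,4.2,0,0,0,0,-1],[-49.8,4.2,0,0,0,0,-1],[-49.8,4.2,0,0,0,0,-1],[0,0,0,0,0,0.139,-1],[0,0,0,0,0,0.139,-1]])

```text
time_s: 23.15
position: [0.4999, -0.3911, 0.3718]
tool_rot: [[0.348, 0.938, 0.0], [0.938, -0.348, -0.0], [-0.0, 0.0, -1.0]]
wrist_force: [-0.1, 0.2, 0.1]
opening: 0.999
grip_force: 0.0
```

apply_moves(increments=[[0,0,0,0,0,0.139,-1],[0,0,0,0,0,0.139,-1],[0,0,0,0,0,0.139,-1],[0,0,0,0,0,0.139,-1],[0,0,0,0,0,0.139,-1],[0,0,0,0,0,0.139,-1],[0,0,0,0,0,0.139,-1],[0,0,0,0,0,0.139,-1]])

```text
time_s: 23.95
position: [0.5002, -0.3895, 0.3721]
tool_rot: [[0.994, 0.105, 0.0], [0.105, -0.994, -0.0], [0.0, 0.0, -1.0]]
wrist_force: [-0.5, -0.6, -0.9]
opening: 0.999
grip_force: 0.0
```

apply_moves(increments=[[0,0,0,0,0,0.139,-1],[0,0,0,0,0,0.139,-1],[0,0,0,0,0,0,-1],[0,0,0,0,0,0,-1]])

```text
time_s: 24.35
position: [0.5002, -0.3896, 0.3718]
tool_rot: [[0.987, -0.162, 0.0], [-0.162, -0.987, -0.0], [0.0, 0.0, -1.0]]
wrist_force: [0.8, -0.2, 0.3]
opening: 1.001
grip_force: 0.0
```

```bash
cat > tubs.py <<'E'
import sys; from h import *
def white(n):
    """lids of 46 mm near z=.034: position and rim colour"""
    shot(n,n+'_t'); z=load(n+'_t'); C=cloud(z); hsv=cv2.cvtColor(z['im'],cv2.COLOR_RGB2HSV)
    m=((abs(C[...,2]-.034)<.008)&(z['d']>0)&(C[...,0]>.3)&(C[...,0]<.75)&(C[...,1]<-.22)&(C[...,1]>-.7)).astype(np.uint8)
    k,l,s,c=cv2.connectedComponentsWithStats(m)
    for i in range(1,k):
        if s[i,4]<150: continue
        w=l==i; p=C[w][:,:2].astype(np.float32); o=cv2.minEnclosingCircle(p*1000)
        rim=w&~cv2.erode(w.astype(np.uint8),np.ones((3,3))).astype(bool)
        print(n,c[i].round(),'mean',C[w].mean(0).round(4),'circ',np.round(o[0],1),round(o[1],1),'rim sat',int(np.median(hsv[...,1][rim])),'hue',int(np.median(hsv[...,0][rim])))
def tray(n):
    z=load(n+'_t'); C=cloud(z); m=(z['d']>0)&(C[...,2]>.055)&(C[...,2]<.085)&(abs(C[...,0]-.52)<.1)&(C[...,1]>-.4)&(C[...,1]<.25)
    m[:, :]=m; p=C[m]; 
    if len(p)<30: return print('no tab',len(p))
    r=cv2.minAreaRect(p[:,:2].astype(np.float32)*1000); print('tab',len(p),r)
for n in sys.argv[1:]: white(n); tray(n)
E
python3 tubs.py top wrist; python3 st.py
```

```text
top [461. 262.] mean [ 0.5485 -0.3486  0.0346] circ [ 548.3 -349.2] 23.0 rim sat 240 hue 88
top [455. 303.] mean [ 0.4676 -0.336   0.0344] circ [ 467.2 -336.3] 23.0 rim sat 17 hue 35
top [463. 349.] mean [ 0.3788 -0.3523  0.0345] circ [ 378.2 -352. ] 23.8 rim sat 165 hue 139
tab 164 ((509.2835388183594, -135.96409606933594), (59.42827224731445, 9.817381858825684), 80.07215881347656)
wrist [382. 167.] mean [ 0.5332 -0.446   0.0349] circ [ 532.6 -446.2] 23.0 rim sat 15 hue 30
wrist [255. 169.] mean [ 0.5476 -0.3513  0.0348] circ [ 547.2 -350.9] 23.0 rim sat 234 hue 88
wrist [121. 232.] mean [ 0.5152 -0.2356  0.0284] circ [ 506.7 -224.8] 51.8 rim sat 21 hue 20
wrist [259. 272.] mean [ 0.4673 -0.3387  0.0348] circ [ 466.2 -338.1] 23.1 rim sat 28 hue 28
wrist [375. 302.] mean [ 0.4267 -0.4264  0.0342] circ [ 417.3 -425.4] 22.4 rim sat 235 hue 88
wrist [298. 369.] mean [ 0.3761 -0.3545  0.035 ] circ [ 377.2 -354.6] 23.0 rim sat 130 hue 138
tab 245 ((506.98724365234375, -162.5435028076172), (15.572393417358398, 7.517287731170654), 49.12648010253906)
t24.4 a -0.164 F [1.27 0.69 0.01] T [ 0.043 -0.013  0.003] q6 1.036 tau6 -0.024 op 0.999 grip 0.0 grasp [ 0.5003 -0.3896  0.1995]
```

View pics/wrist_t.png

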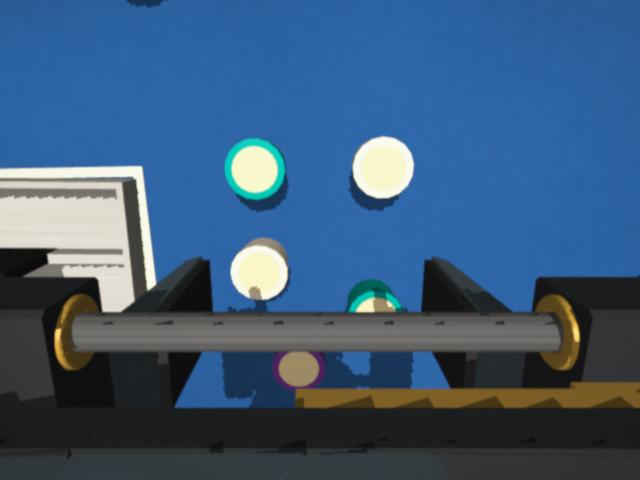

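The wrist view confirms white tubs at (383,167) and (259,270), with turquoise and purple rims on the rest. I'll fetch tub A at (0.533,−0.4455).

apply_moves(increments=[[21,25,20,0,0,0,-1],[20.5,25,20,0,0,0,-1],[0,0,40,0,0,0,-1],[0,0,40,0,0,0,-1],[0,0,30,0,0,0,-1],[0,0,14,0,0,0,-1],[0,0,7,0,0,0,-1],[0,0,0,0,0,0,-1]], squeeze=15)

```text
time_s: 25.25
position: [0.533, -0.4459, 0.2005]
tool_rot: [[0.986, -0.166, 0.0], [-0.166, -0.986, -0.0], [0.0, 0.0, -1.0]]
wrist_force: [0.1, -0.4, 0.1]
opening: 1.0
grip_force: 0.0
```

apply_moves(increments=[[0,0,0,0,0,0,1],[0,0,0,0,0,0,1],[0,0,0,0,0,0,1],[0,0,0,0,0,0,1],[0,0,0,0,0,0,1],[0,0,0,0,0,0,1],[0,0,0,0,0,0,1],[0,0,0,0,0,0,1]])

```text
time_s: 26.05
position: [0.5329, -0.4458, 0.2004]
tool_rot: [[0.986, -0.166, 0.0], [-0.166, -0.986, -0.0], [0.0, 0.0, -1.0]]
wrist_force: [-0.7, 0.1, 1.8]
opening: 0.501
grip_force: 15.0
```

```bash
python3 st.py; python3 tubs.py top|grep tab
```

```text
t26.1 a -0.167 F [-0.73  0.14  1.84] T [0.087 0.154 0.012] q6 1.008 tau6 0.005 op 0.501 grip 15.0 grasp [ 0.5329 -0.4458  0.0284]
tab 164 ((509.2575378417969, -136.0430450439453), (59.405860900878906, 9.799577713012695), 80.09356689453125)
```

apply_moves(increments=[[0,0,-20,0,0,0,1],[0,0,-40,0,0,0,1],[-7.3,-42.9,0,0,0,0,1],[-7.3,-42.9,0,0,0,0,1],[-7.3,-42.9,0,0,0,0,1],[-7.3,-42.9,0,0,0,0,1],[-7.3,-42.9,0,0,0,0,1],[-7.0,-42.9,0,0,0,0,1]])

```text
time_s: 26.9
position: [0.5327, -0.1832, 0.2615]
tool_rot: [[0.986, -0.167, 0.001], [-0.167, -0.986, -0.0], [0.001, 0.0, -1.0]]
wrist_force: [1.9, 0.6, -1.1]
opening: 0.499
grip_force: 15.0
```

apply_moves(increments=[[0,0,0,0,0,0,1],[0,0,0,0,0,0,1],[0,0,0,0,0,0,1]])

```text
time_s: 27.2
position: [0.5331, -0.1855, 0.261]
tool_rot: [[0.986, -0.167, 0.001], [-0.167, -0.986, -0.0], [0.001, 0.0, -1.0]]
wrist_force: [1.2, 0.1, -1.7]
opening: 0.502
grip_force: 15.0
```

```bash
python3 -c "
from h import *
plan(.5327,-.1848,.035)"
```

```text
t27.2 grasp [ 0.5333 -0.1855  0.089 ] a -0.167 q6 1.36 shift [-0.8 -0.6 54. ] turn 0.000 after-turn shift [np.float64(-0.8), np.float64(-0.6), np.float64(54.0)] tilt [ 0.    -0.001  0.   ] F [ 1.2  0.1 -1.7]
```

apply_moves(increments=[[-0.5,0,25,0,0,0,1],[0,0,18,0,0,0,1],[0,0,6,0,0,0,1],[0,0,3,0,0,0,1],[0,0,2,0,0,0,1],[0,0,0,0,0,0,1]])

```text
time_s: 27.8
position: [0.5325, -0.185, 0.2067]
tool_rot: [[0.986, -0.167, 0.001], [-0.167, -0.986, -0.0], [0.001, 0.0, -1.0]]
wrist_force: [-0.2, -1.1, -0.0]
opening: 0.499
grip_force: 15.0
```

```bash
python3 st.py
```

```text
t27.8 a -0.168 F [-0.19 -1.06 -0.01] T [-0.005 -0.002  0.015] q6 1.363 tau6 -0.002 op 0.499 grip 15.0 grasp [ 0.5326 -0.185   0.0347]
```

apply_moves(increments=[[0,0,1,0,0,0,1],[0,0,0,0,0,0,-0.3],[0,0,0,0,0,0,-0.3],[0,0,0,0,0,0,-0.3],[0,0,0,0,0,0,-0.3],[0,0,-20,0,0,0,-0.3],[0,0,-40,0,0,0,-0.3],[0,0,-40,0,0,0,-0.3]])

```text
time_s: 28.6
position: [0.532, -0.1845, 0.3059]
tool_rot: [[0.986, -0.166, -0.001], [-0.166, -0.986, 0.001], [-0.002, -0.0, -1.0]]
wrist_force: [0.6, 0.1, -0.9]
opening: 0.65
grip_force: 0.0
```

apply_moves(increments=[[-9.8,40.2,0,0,0,0,-1],[-9.8,40.2,0,0,0,0,-1],[-9.8,40.2,0,0,0,0,-1],[-9.8,40.2,0,0,0,0,-1],[0,0,0,0,0,0,-1],[0,0,0,0,0,0,-1]])

```text
time_s: 29.2
position: [0.4665, -0.3373, 0.3052]
tool_rot: [[0.986, -0.168, -0.0], [-0.168, -0.986, 0.0], [-0.0, -0.0, -1.0]]
wrist_force: [-0.2, 0.4, -0.5]
opening: 0.999
grip_force: 0.0
```

```bash
python3 tubs.py wrist top; python3 -c "
from h import *
plan(.467,-.337,.028)"; python3 - <<'E'
from h import *
a=cv2.imread('pics/top_t.png'); b=cv2.imread('pics/wrist_t.png')
cv2.imwrite('pics/c6.png',np.hstack([cv2.resize(a[200:400,280:540],(390,300)),cv2.resize(b,(400,300))]))
E
```

```text
wrist [315. 105.] mean [ 0.5476 -0.3509  0.0349] circ [ 547.2 -350.9] 22.9 rim sat 216 hue 88
wrist [139. 192.] mean [ 0.515  -0.2355  0.0285] circ [ 505.8 -225. ] 52.8 rim sat 22 hue 19
wrist [316. 243.] mean [ 0.4672 -0.3382  0.0348] circ [ 466.1 -338. ] 23.0 rim sat 26 hue 27
wrist [480. 278.] mean [ 0.4267 -0.4366  0.0342] circ [ 423.2 -434.6] 18.1 rim sat 237 hue 88
wrist [363. 369.] mean [ 0.3755 -0.354   0.035 ] circ [ 377.2 -354.8] 23.1 rim sat 113 hue 131
tab 179 ((503.1068115234375, -166.29776000976562), (4.198557376861572, 10.287432670593262), 86.28785705566406)
top [461. 262.] mean [ 0.5486 -0.3485  0.0346] circ [ 549.6 -349.1] 23.9 rim sat 238 hue 88
tab 164 ((509.2426452636719, -135.9103546142578), (59.49165725708008, 9.780173301696777), 79.96031951904297)
t29.3 grasp [ 0.4671 -0.3361  0.1331] a -0.167 q6 1.07 shift [1.000e-01 1.000e+00 1.051e+02] turn 0.000 after-turn shift [np.float64(0.1), np.float64(1.0), np.float64(105.1)] tilt [-0.  0. -0.] F [ 0.3  0.1 -0.2]
```

View pics/c6.png

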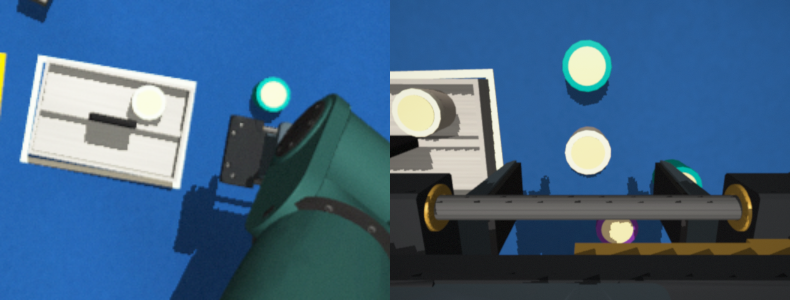

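Tub A stands in the far lane, at about (148,103) in the left half of the composite. Tub B lies centred under the gripper, so I'll pick it.

apply_moves(increments=[[0,1,40,0,0,0,-1],[0,0,40,0,0,0,-1],[0,0,18,0,0,0,-1],[0,0,7,0,0,0,-1],[0,0,0,0,0,0,-1],[0,0,0,0,0,0,1],[0,0,0,0,0,0,1],[0,0,0,0,0,0,1]])

```text
time_s: 30.1
position: [0.4671, -0.3379, 0.2013]
tool_rot: [[0.986, -0.166, 0.001], [-0.166, -0.986, -0.001], [0.001, 0.001, -1.0]]
wrist_force: [-0.3, 0.4, 0.4]
opening: 0.768
grip_force: 0.0
```

apply_moves(increments=[[0,0,0,0,0,0,1],[0,0,0,0,0,0,1],[0,0,0,0,0,0,1],[0,0,0,0,0,0,1],[0,0,0,0,0,0,1]])

```text
time_s: 30.6
position: [0.4668, -0.3377, 0.2004]
tool_rot: [[0.986, -0.166, 0.0], [-0.166, -0.986, -0.0], [0.0, 0.0, -1.0]]
wrist_force: [-1.5, 0.1, 4.2]
opening: 0.5
grip_force: 15.0
```

apply_moves(increments=[[0,0,-20,0,0,0,1],[0,0,-40,0,0,0,1],[0,0,0,0,0,0,1]])

```text
time_s: 30.9
position: [0.4679, -0.3386, 0.2641]
tool_rot: [[0.986, -0.166, 0.004], [-0.166, -0.986, -0.003], [0.005, 0.003, -1.0]]
wrist_force: [0.6, -0.4, -0.5]
opening: 0.502
grip_force: 15.0
```

```bash
python3 st.py; python3 -c "
from h import *
plan(.4707,-.1739,.035)"
```

```text
t30.9 a -0.167 F [ 0.6  -0.4  -0.51] T [ 0.04  -0.014 -0.013] q6 1.071 tau6 -0.006 op 0.502 grip 15.0 grasp [ 0.4686 -0.3392  0.0921]
t30.9 grasp [ 0.4686 -0.3392  0.0921] a -0.167 q6 1.07 shift [ -25.8 -163.5   56.5] turn 0.000 after-turn shift [np.float64(-25.8), np.float64(-163.5), np.float64(56.5)] tilt [ 0.003 -0.005  0.   ] F [ 0.6 -0.4 -0.5]
```

apply_moves(increments=[[-5.9,-40.5,0,0,0,0,1],[-5.9,-40.5,0,0,0,0,1],[-5.9,-40.5,0,0,0,0,1],[-5.9,-40.5,0,0,0,0,1],[0,0,0,0,0,0,1],[0,0,0,0,0,0,1],[0,0,0,0,0,0,1],[0,0,0,0,0,0,1]])

```text
time_s: 31.7
position: [0.4705, -0.1749, 0.2601]
tool_rot: [[0.986, -0.168, 0.0], [-0.168, -0.986, -0.0], [0.0, 0.0, -1.0]]
wrist_force: [-0.4, 0.5, -1.1]
opening: 0.5
grip_force: 15.0
```

```bash
python3 -c "
from h import *
plan(.4707,-.1739,.0345)"
```

```text
t31.7 grasp [ 0.4705 -0.1749  0.0881] a -0.168 q6 1.34 shift [ 0.  -1.  53.6] turn 0.000 after-turn shift [np.float64(0.0), np.float64(-1.0), np.float64(53.6)] tilt [ 0. -0. -0.] F [-0.4  0.5 -1.1]
```

apply_moves(increments=[[0,0,25,0,0,0,1],[0,0,18,0,0,0,1],[0,0,6,0,0,0,1],[0,0,3,0,0,0,1],[0,0,2,0,0,0,1],[0,0,0,0,0,0,1],[0,0,0,0,0,0,1]])

```text
time_s: 32.4
position: [0.4707, -0.1742, 0.2068]
tool_rot: [[0.986, -0.166, 0.001], [-0.166, -0.986, -0.0], [0.001, 0.0, -1.0]]
wrist_force: [0.6, 1.1, -0.6]
opening: 0.5
grip_force: 15.0
```

```bash
python3 st.py
```

```text
t32.4 a -0.167 F [ 0.63  1.11 -0.59] T [ 0.022 -0.029  0.015] q6 1.337 tau6 -0.001 op 0.500 grip 15.0 grasp [ 0.4708 -0.1742  0.0348]
```

apply_moves(increments=[[0,0,1,0,0,0,1],[0,0,0,0,0,0,-0.3],[0,0,0,0,0,0,-0.3],[0,0,0,0,0,0,-0.3],[0,0,0,0,0,0,-0.3],[0,0,-20,0,0,0,-0.3],[0,0,-40,0,0,0,-0.3],[0,0,-45,0,0,0,-0.3]])

```text
time_s: 33.2
position: [0.47, -0.1738, 0.3106]
tool_rot: [[0.986, -0.166, -0.002], [-0.166, -0.986, 0.001], [-0.003, -0.001, -1.0]]
wrist_force: [0.2, -0.5, 1.3]
opening: 0.649
grip_force: 0.0
```

apply_moves(increments=[[0,0,-20,0,0,-0.142,-1],[0,0,-20,0,0,-0.142,-1],[0,0,0,0,0,-0.142,-1],[0,0,0,0,0,-0.142,-1],[0,0,0,0,0,-0.142,-1],[0,0,0,0,0,-0.142,-1],[0,0,0,0,0,-0.142,-1],[0,0,0,0,0,-0.142,-1]])

```text
time_s: 34.0
position: [0.4703, -0.174, 0.3502]
tool_rot: [[0.561, 0.828, -0.0], [0.828, -0.561, 0.0], [-0.0, -0.0, -1.0]]
wrist_force: [0.1, 0.1, 0.1]
opening: 0.999
grip_force: 0.0
```

apply_moves(increments=[[0,0,0,0,0,-0.142,-1],[0,0,0,0,0,-0.142,-1],[0,0,0,0,0,-0.145,-1],[0,0,0,0,0,0,-1],[0,0,0,0,0,0,-1]])

```text
time_s: 34.5
position: [0.4704, -0.174, 0.3502]
tool_rot: [[0.177, 0.984, 0.0], [0.984, -0.177, 0.0], [0.0, 0.0, -1.0]]
wrist_force: [0.1, -0.4, -0.0]
opening: 1.005
grip_force: 0.0
```

```bash
python3 - <<'E'
from h import *
for n in('top','wrist'):
    shot(n,n+'_v'); z=load(n+'_v'); C=cloud(z)
    m=(z['d']>0)&(C[...,2]>.06)&(C[...,2]<.085)&(np.hypot(C[...,0]-.509,C[...,1]+.136)<.05)
    if m.sum()>30: print(n,m.sum(),cv2.minAreaRect(C[m][:,:2].astype(np.float32)*1000),C[m][:,2].mean())
    m=((z['d']>0)&(abs(C[...,2]-.039)<.004)&(np.hypot(C[...,0]-.509,C[...,1]+.136)<.11)).astype(np.uint8)
    k,l,s,c=cv2.connectedComponentsWithStats(m)
    for i in range(1,k):
        if s[i,4]>150: print('  lid',C[l==i].mean(0).round(4),s[i,4])
plan(.509,-.136,.062,1.398)
E
```

```text
top 111 ((510.84417724609375, -126.93099212646484), (40.64406967163086, 9.807073593139648), 80.10682678222656) 0.0719836702577368
wrist 1718 ((507.9326171875, -137.6784210205078), (59.62435531616211, 10.226043701171875), 80.3147201538086) 0.07171934676509258
  lid [ 0.4702 -0.1744  0.0399] 3103
  lid [ 0.5322 -0.1851  0.0398] 3155
t34.6 grasp [ 0.4704 -0.174   0.1782] a 1.394 q6 -0.22 shift [ 44.2  31.3 116.2] turn -0.004 after-turn shift [np.float64(44.1), np.float64(31.5), np.float64(116.2)] tilt [-0. -0.  0.] F [ 0.4  0.7 -0.2]
```

View pics/wrist_v.png

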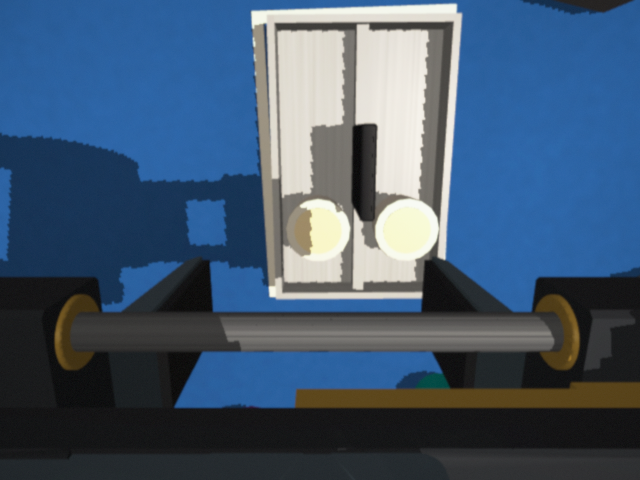

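Both tubs stand in the tray (lids at z≈0.040), and the tab is at (365,172). I'll now grip the tab.

apply_moves(increments=[[21.6,15.5,0,0,0,0,-1],[21.6,15.4,20,0,0,0,-1],[0,0,40,0,0,0,-1],[0,0,35,0,0,0,-1],[0,0,15,0,0,0,-1],[0,0,7,0,0,0,-1],[0,0,0,0,0,0,-1]], squeeze=30)

```text
time_s: 35.3
position: [0.5085, -0.137, 0.2333]
tool_rot: [[0.173, 0.985, -0.0], [0.985, -0.173, 0.0], [0.0, -0.0, -1.0]]
wrist_force: [-0.1, 0.4, 0.8]
opening: 1.003
grip_force: 0.0
```

```bash
python3 -c "
from h import *
plan(.5085,-.137,.061,1.398)"
```

```text
t35.3 grasp [ 0.5084 -0.1369  0.0613] a 1.397 q6 -0.13 shift [-0.1  0.1  0.3] turn -0.001 after-turn shift [np.float64(-0.1), np.float64(0.1), np.float64(0.3)] tilt [-0. -0. -0.] F [-0.1  0.4  0.8]
```

apply_moves(increments=[[0,0,0,0,0,0,1],[0,0,0,0,0,0,1],[0,0,0,0,0,0,1],[0,0,0,0,0,0,1],[0,0,0,0,0,0,1],[0,0,0,0,0,0,1],[0,0,0,0,0,0,1],[0,0,0,0,0,0,1]])

```text
time_s: 36.1
position: [0.5083, -0.1368, 0.2332]
tool_rot: [[0.172, 0.985, -0.0], [0.985, -0.172, 0.0], [0.0, -0.0, -1.0]]
wrist_force: [-0.1, -0.1, 0.3]
opening: 0.335
grip_force: 0.0
```

apply_moves(increments=[[0,0,0,0,0,0,1],[0,0,0,0,0,0,1],[0,0,0,0,0,0,1],[0,0,0,0,0,0,1],[0,0,0,0,0,0,1],[0,0,0,0,0,0,1]])

```text
time_s: 36.7
position: [0.5084, -0.1368, 0.2332]
tool_rot: [[0.172, 0.985, 0.0], [0.985, -0.172, -0.0], [-0.0, 0.0, -1.0]]
wrist_force: [1.0, -0.2, -0.3]
opening: 0.115
grip_force: 30.0
```

```bash
python3 st.py; python3 - <<'E'
from h import *
# refine yellow mark: centre and yaw from its colour in the first top picture (outer corners on z=0)
z=load('top0'); h=cv2.cvtColor(z['im'],cv2.COLOR_RGB2HSV)
m=(abs(h[...,0].astype(int)-28)<6)&(h[...,1]>150)&(h[...,2]>150); m[:,:160]=0;m[:,295:]=0;m[:215]=0;m[315:]=0
v,u=np.nonzero(m); P=np.array([px(z,a,b,0.)[:2] for a,b in zip(u,v)]).astype(np.float32)
print(len(P),cv2.minAreaRect(P*1000))
E
```

```text
t36.7 a 1.398 F [ 1.   -0.23 -0.29] T [ 0.036 -0.226 -0.023] q6 -0.134 tau6 -0.047 op 0.115 grip 30.0 grasp [ 0.5084 -0.1368  0.0612]
1244 ((531.9019775390625, 121.3212890625), (217.59347534179688, 145.39675903320312), 85.64341735839844)
```

The yellow mark's fit is 217.6 × 145.4 mm (expected 218 × 146), centre (0.532, 0.121), yaw −0.076. Sliding the tray.

apply_moves(increments=[[5,-0.4,0,0,0,0,1],[10,-0.8,0,0,0,0,1],[16,-1.3,0,0,0,0,1],[18,-1.5,0,0,0,0,1],[18,-1.5,0,0,0,0,1],[18,-1.5,0,0,0,0,1],[18,-1.5,0,0,0,0,1],[18,-1.5,0,0,0,0,1]])

```text
time_s: 37.5
position: [0.5191, -0.0145, 0.2332]
tool_rot: [[0.172, 0.985, -0.0], [0.985, -0.172, -0.0], [-0.0, -0.0, -1.0]]
wrist_force: [-0.6, -3.2, -0.9]
opening: 0.105
grip_force: 30.0
```

```bash
python3 st.py
```

```text
t37.5 a 1.398 F [-0.64 -3.2  -0.9 ] T [-0.396 -0.079 -0.025] q6 0.100 tau6 -0.730 op 0.105 grip 30.0 grasp [ 0.5191 -0.0145  0.0612]
```

apply_moves(increments=[[18,-1.5,0,0,0,0,1],[18,-1.5,0,0,0,0,1],[18,-1.5,0,0,0,0,1],[18,-1.5,0,0,0,0,1],[18,-1.5,0,0,0,0,1],[16,-1.3,0,0,0,0,1],[10,-0.8,0,0,0,0,1],[5,-0.4,0,0,0,0,1]])

```text
time_s: 38.3
position: [0.5302, 0.106, 0.2332]
tool_rot: [[0.171, 0.985, -0.0], [0.985, -0.171, -0.0], [-0.0, -0.0, -1.0]]
wrist_force: [-0.7, -4.2, 2.7]
opening: 0.108
grip_force: 30.0
```

apply_moves(increments=[[8,-0.6,0,0,0,0,1],[8,-0.6,0,0,0,0,1],[0,0,0,0,0,-0.025,1],[0,0,0,0,0,-0.024,1],[0,0,0,0,0,-0.024,1],[0,0,0,0,0,-0.024,1],[0,0,0,0,0,0,1]])

```text
time_s: 39.0
position: [0.5318, 0.1208, 0.2332]
tool_rot: [[0.075, 0.997, -0.0], [0.997, -0.075, -0.0], [-0.0, -0.0, -1.0]]
wrist_force: [-0.7, -0.3, 0.6]
opening: 0.106
grip_force: 30.0
```

```bash
python3 st.py; python3 - <<'E'
from h import *
plan(.5319,.1213,.061,1.495)
shot('scene','s5'); z=load('s5'); C=cloud(z)
for n in('top','scene'):
    shot(n,n+'_f'); z=load(n+'_f'); C=cloud(z)
    m=((z['d']>0)&(abs(C[...,2]-.039)<.004)&(np.hypot(C[...,0]-.532,C[...,1]-.121)<.1)).astype(np.uint8)
    k,l,s,c=cv2.connectedComponentsWithStats(m)
    for i in range(1,k):
        if s[i,4]>60: print(n,' lid',C[l==i].mean(0).round(4),s[i,4])
E
```

```text
t39.0 a 1.496 F [-0.68 -0.28  0.56] T [-0.049 -0.072  0.137] q6 0.255 tau6 -0.239 op 0.106 grip 30.0 grasp [0.5318 0.1208 0.0612]
t39.0 grasp [0.5318 0.1208 0.0612] a 1.496 q6 0.26 shift [0.5 0.  0.2] turn 0.001 after-turn shift [np.float64(0.5), np.float64(0.0), np.float64(0.2)] tilt [-0.  0.  0.] F [-0.7 -0.3  0.6]
top  lid [0.5614 0.073  0.0392] 329
top  lid [0.4973 0.0732 0.0394] 260
scene  lid [0.5702 0.0738 0.0404] 240
```

Now release: open, rise straight up, retreat, and check.

apply_moves(increments=[[0,0,0,0,0,0,0],[0,0,0,0,0,0,0],[0,0,0,0,0,0,0],[0,0,0,0,0,0,0],[0,0,-15,0,0,0,0],[0,0,-30,0,0,0,0],[0,0,-40,0,0,0,0],[0,0,-45,0,0,0,0]])

```text
time_s: 39.95
position: [0.5314, 0.1209, 0.365]
tool_rot: [[0.076, 0.997, -0.001], [0.997, -0.076, -0.0], [-0.0, -0.001, -1.0]]
wrist_force: [1.2, -0.4, -0.5]
opening: 0.5
grip_force: 0.0
```

apply_moves(increments=[[-45,0,0,0,0,0,0],[-45,0,0,0,0,0,0],[-45,0,0,0,0,0,0],[-45,0,0,0,0,0,0],[-45,0,0,0,0,0,0],[-45,0,0,0,0,0,0],[-45,0,0,0,0,0,0],[0,0,0,0,0,0,0]])

```text
time_s: 40.75
position: [0.5075, -0.197, 0.3646]
tool_rot: [[0.08, 0.997, 0.001], [0.997, -0.08, -0.001], [-0.001, 0.002, -1.0]]
wrist_force: [0.5, -0.5, 0.8]
opening: 0.498
grip_force: 0.0
```

```bash
python3 - <<'E'
from h import *
shot('top','end'); z=load('end'); C=cloud(z)
m=(z['d']>0)&(C[...,2]>.06)&(C[...,2]<.085)&(np.hypot(C[...,0]-.532,C[...,1]-.121)<.05)
print(m.sum(),cv2.minAreaRect(C[m][:,:2].astype(np.float32)*1000),C[m][:,2].mean())
for n,u,v in[('jar',440,162),('pin',126,283)]: print(n,px(z,u,v))
E
```

```text
166 ((532.0757446289062, 120.9746322631836), (59.30127716064453, 9.880928993225098), 85.66801452636719) 0.07194019095565192
jar [ 0.74045555 -0.29642174  0.07536417]
pin [0.4925615  0.30161444 0.07060141]
```

View pics/end.png

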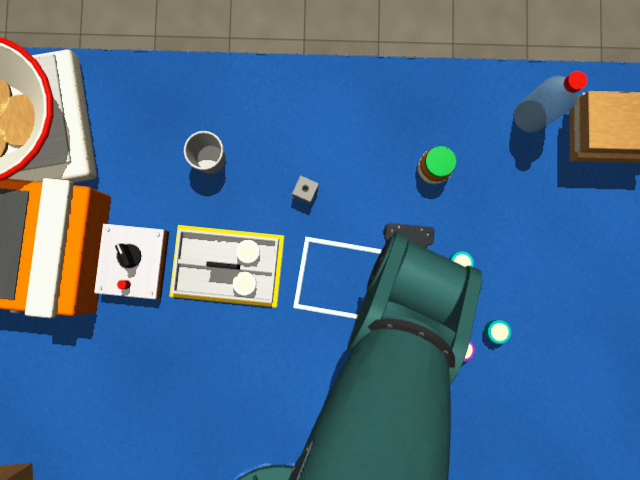

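The tray sits centred and square inside the yellow mark at (227,266), holding both white tubs. The red pin head is on the cover at (123,285), and the jar and cup are unmoved.

```bash
python3 -c "
from workcell import manip
print(manip.hand_in())"
```

```text
the job is handed in; nothing more can be done
None
```

The job is handed in, though no verdict came back: the lock pin is home with the knob in its notch, and both white tubs stand in the tray, which is centred and square on the yellow feed mark, with the jar and cup left alone.

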